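Rack the finished circuit card and set the cooling-air valve

TASK

Take the green circuit card out of the black assembly stand, stand it upright on its long edge in the free slot of the cooling rack (the slot with the yellow clips), centred along the slot and fully down, and let go of it. Then set the cooling air: by the black handle on the red wheel turn the valve clockwise until it is shut against its stop, then back it off counter-clockwise exactly two full turns. Finish still gripping the handle there, do not let go, and leave the blue and white cards, the paper cup and the solder spool where they are.

Things in the scene. Friction and masses are not known exactly. Their poses are not given: they have to be found in the camera images.
- card: The green circuit card, a rigid plate 110 mm long (own x), 6 mm thick (own y), 80 mm tall (own z), about 0.12 kg. Origin: centre of its lower long edge. It starts standing on edge in the assembly stand. Chips stand out up to 4 mm from its faces, only between 31 and 45 mm above the lower edge; the upper 35 mm is a plain plate to grip across its 6 mm thickness.
- stand: Black assembly stand fixed to the table, foot 110 x 60 x 12 mm. Origin: centre of its underside on the table. Along its x runs one slot between two aluminium fins, slot 9 mm wide, slot floor 12 mm above the table, fin tops 30 mm above the table.
- rack: Cooling rack fixed to the table, dark steel foot 130 (x) x 150 (y) x 10 mm. Origin: centre of its underside on the table. Three slots run along its x, at y = -45, 0 and +45 mm; each slot is 9 mm wide between two 6 mm thick, 90 mm long aluminium fins with rounded tops. Slot floor 10 mm above the table, fin tops 36 mm.
- slot_marker: Pair of small yellow clips (6 x 22 x 12 mm) fixed on the rack foot at both ends of the free slot. Origin: the centre of the free slot's floor, midway between the clips, 10 mm above the table; x runs along the slot, y across it. The other two slots hold the blue and white cards.
- card_a: Blue card, same shape as the green one, loose, standing in a rack slot. To be left alone. Origin: centre of its lower edge.
- card_b: White card, same shape as the green one, loose, standing in a rack slot. To be left alone. Origin: centre of its lower edge.
- valve (a joint): Turn of the red valve wheel in rad: 0 = shut, against its stop; it grows as the wheel is turned counter-clockwise seen from above (opening); one turn is 6.283, two turns 12.566; the far end stop is at 18.85. It starts between about a fifth and three quarters of a turn open. It stays where it is left; friction about 0.12 N m, so about 2.5 N at the handle.
- valve_axis (a point): Fixed point on the valve's vertical axis at the height of the wheel rim's centre, 74 mm above the table. The red wheel has a mean rim radius of 50 mm, rim 12 mm thick, its top (hub included) at most 84 mm above the table. The brass valve body with two copper pipe stubs (80 mm to each side) stands below it, fixed to the table.
- handle: Black upright handle on the rim of the wheel, a round post 22 mm in diameter and 50 mm tall, its axis 50 mm from the wheel's axis. It spins freely on its own axis, so a gripper holding it can travel round the wheel's circle without turning itself. Origin: centre of its lower end, 80 mm above the table; its top is 130 mm above the table.
- handle_grip (a point): Point on the handle's axis to grip, 35 mm above its lower end, 115 mm above the table; it travels round the wheel's axis on a circle of 50 mm radius.
- cup: White paper cup (rigid), loose, 76 mm across the rim, 85 mm tall, open upward. To be left alone. Origin: centre of its underside.
- spool: Steel solder spool, loose, 60 mm in diameter, 40 mm tall, standing on its flange. To be left alone. Origin: centre of its underside.

How it is judged:
On the way, in this order (a step that is already met when the one before it is completed fails the run):
1. the green card stands in the free slot, fully down, and is released (x of card in the frame of slot_marker between -0.02 and 0.02 m and y of card in the frame of slot_marker between -0.006 and 0.006 m and z of card in the frame of slot_marker below 0.006 m and angle between card's own z axis and vertical below 0.18 rad and contact force between the fingers and card below 0.1 N), for 0.2 s.
2. the valve is shut against its stop, turned by the handle (value of joint valve below 0.1 rad and contact force between the fingers and handle above 0.5 N), for 0.1 s.
At the end, for the whole second after the job is handed in: Green card in the free slot (20 mm along, 6 mm across, under 6 mm above its floor, lean under 0.18 rad), untouched; valve, first shut below 0.1 rad, now still at 12.566 +-0.26 rad (15 degrees), fingers gripping the handle with over 2 N, grasp point within 35 mm of its grip point (all of step 1 and value of joint valve between 12.306 and 12.826 rad and velocity of joint valve between -0.1 and 0.1 rad/s and contact force between the fingers and handle above 2 N and distance between the grasp point and handle_grip below 0.035 m); the arm keeps its last pose, push and grip.
It fails at once if the blue or the white card is moved more than 30 mm or tipped (distance of any of card_a, card_b from where it was at the start of the episode above 0.03 m or angle between any of card_a, card_b's own z axis and vertical above 0.4 rad).
It fails at once if the cup or the spool is moved more than 30 mm or tipped (distance of any of cup, spool from where it was at the start of the episode above 0.03 m or angle between any of cup, spool's own z axis and vertical above 0.4 rad).
It also fails if it takes over 72 s, if anything falls off the work surface, if the arm or the gripper's body presses on something with over 40 N, if the wrist force passes 120 N, or if a joint passes its speed limit or range.

ROBOT

A 6-joint arm with a two-finger parallel gripper is mounted at the origin on the work surface. World frame = base frame: x ahead of the robot, y to its left, z up, the work surface at z = 0. Lengths are in m, angles in rad, forces in N, time in s.
With the tool pointing down it reaches from about 0.375 to 0.9 m from the base axis. Payload 3.1 kg.
Tool frame: the origin (TCP) lies midway between the tips of the shut fingers; the grasp point (between the pads) lies 19 mm behind it; z points along the fingers, y is the direction in which the jaws open and shut (so a half turn about z gives the same grasp; the last joint's range is limited). The gripper opens to 85 mm and grips with 20 to 120 N. Pads are 22 mm wide; open, the fingers measure 114 mm over their backs; the gripper's body (76 mm by 85 mm) begins 54 mm behind the grasp point. The pads swing forward as they close: fully open they stand 13 mm farther back than shut.
Start: joints at [0.978, 0.527, 1.433, -0, 1.181, -0.178], TCP at [0.252, 0.572, 0.231] pointing down, gripper open.
Joint ranges: [-3.08, 3.08], [-0.75, 2.2], [0.22, 2.44], [-1.43, 4.57], [0, 2.65], [-2.85, 2.85]. Speed limits (rad/s): [2.79, 2.79, 3.14, 3.14, 3.14, 3.14].

INTERFACE

Orientations are given as a unit quaternion [x, y, z, w].
In Python, from station import manip gives the robot as it stands.
- The arm moves only by the tool servo_tool, never from a script. Its argument "motion" is a list of rows, each a list of 7 numbers: the shift along the tool's x, y, z in mm, then the turn, a rotation vector about the tool's x, y, z in rad, then the opening, from -1 (shut) to 1 (fully open), so that 0 is half open. In form: [[x, y, z, rx, ry, rz, hand], ...]. A call has 1 to 12 rows; each row shifts and turns the pose as measured when the row begins, along the tool's axes as they then stand; what a row does not reach is not made up. A row lasts 1/12 s, in which the tool goes at most 41.7 mm and 7.16 degrees, less where a joint would pass 70% of its speed; a pose out of reach is approached as far as the arm can. A call with a gripper value outside its range is refused whole. The fingers move at their own pace and stop on an object; "grip_force" is the grip in N (left out, the last holds). Time passes only in rows, so rows that do not move let the fingers close. It gives the time, the measured TCP pose, the force and the opening at its end, in the units of the state.
- manip.sense(): the state, without advancing time (a new reading comes with each control period).
- manip.snapshot(name): name is "scene" or "top"; returns a dict with "frame" (420x560x3 uint8, red, green, blue), "mtx" (3x3 intrinsics, pixels), "world_from_camera" (4x4, takes a point from camera to world coordinates). Camera axes: x right, y up, looking along -z (the intrinsics and any distortion apply to the point x, -y, -z); pixel columns grow to the right and rows downward; lengths in m; the calibration is good to about 2 mm. A picture is of the moment at which its call begins. There is no depth.
- manip.sign_off(): hands the job in, once; it reports no verdict.
The state is a dict: "t": time; "q": joint angles; "qd": joint speeds; "tau": joint torques, N m; "tcp_pos": TCP position; "tool_rot": TCP orientation; "force": force on the tool from outside, world axes, zero at the start; "ft_torque": the same for the moment, N m; "finger_gap": opening from 0.0 (shut) to 1.0 (fully open).
Only numpy, scipy, OpenCV 4.12 (cv2) and the standard library are available. Lean on these libraries where they do the work, as an engineer would, in place of code of your own. Each camera call takes 0.05 s, during which the arm holds its last target.

## Working session

There is one attempt and no reset: what is moved stays moved. The work goes in short steps, Python scripts to look and compute and a tool call to move; the robot and the scene stay as the last step left them, time stands still between calls to the robot, and variables do not carry over. Pictures are saved under pics/ and viewed, and the job is handed in when it is done.

Besides the shell and the picture viewer there is one more tool, called after ">>>" as a command line: name --pt "numbers of a row" for each row, then --argument value for the rest. servo_tool: Moves the arm, as the interface text tells. Its arguments: {"type":"object","properties":{"motion":{"type":"array"},"grip_force":{"type":"number"}},"required":["motion"]}

```bash
mkdir -p pics
cat > h.py <<'E'
from station import manip
import numpy as np, cv2, pickle
def snap(n,f):
    s=manip.snapshot(n); pickle.dump(s,open(f'pics/{f}.pkl','wb'))
    cv2.imwrite(f'pics/{f}.png',s['frame'][:,:,::-1]); return s
def load(f): return pickle.load(open(f'pics/{f}.pkl','rb'))
def ray(s,u,v):
    d=np.linalg.inv(s['mtx'])@[u,v,1]; d=np.array([d[0],-d[1],-d[2]])
    T=s['world_from_camera']; return T[:3,3],T[:3,:3]@d
def at(s,u,v,z):
    o,d=ray(s,u,v); return o+d*(z-o[2])/d[2]
def proj(s,p):
    T=s['world_from_camera']; c=T[:3,:3].T@(np.array(p)-T[:3,3]); q=s['mtx']@[c[0],-c[1],-c[2]]; return q[:2]/q[2]
E
python3 - <<'E'
from h import *
for n in ('top','scene'):
    s=snap(n,n+'0'); print(s['mtx'],s['world_from_camera'],s.keys())
print(manip.sense())
E
```

```text
[[495.88616004   0.         281.35713949]
 [  0.         495.88616004 214.45937226]
 [  0.           0.           1.        ]] [[ 0.01837777  0.98584616 -0.16664217  0.37123506]
 [-0.99957507  0.02188779  0.01925101  0.02437812]
 [ 0.02262596  0.16621757  0.98582949  1.11811909]
 [ 0.          0.          0.          1.        ]] dict_keys(['frame', 'mtx', 'world_from_camera'])
[[481.38840313   0.         274.18416733]
 [  0.         481.38840313 207.0207832 ]
 [  0.           0.           1.        ]] [[-0.70004393 -0.52041111  0.48898954  1.04380049]
 [ 0.71404189 -0.5014072   0.48860516  0.52329718]
 [-0.00909268  0.69120409  0.7226024   0.83335681]
 [ 0.          0.          0.          1.        ]] dict_keys(['frame', 'mtx', 'world_from_camera'])
{'t': 0.1, 'q': array([ 9.77502198e-01,  5.28379365e-01,  1.43379691e+00, -6.32789124e-06,
        1.18139475e+00, -1.78494714e-01]), 'qd': array([-0.00110036, -0.00155948, -0.00264326, -0.00049488,  0.00127287,
       -0.00133793]), 'tau': array([-5.50888853e-04, -4.43300700e+01, -1.78585911e+01, -2.69622333e-04,
        3.89867680e-03,  2.77020501e-05]), 'tcp_pos': array([0.25147905, 0.57145974, 0.23042045]), 'tool_rot': array([ 2.05914753e-01,  9.78569433e-01, -9.17546987e-04, -3.69607892e-04]), 'force': array([-0.57947689,  0.51354635,  0.09137187]), 'ft_torque': array([-0.05509022, -0.00886916,  0.02168358]), 'finger_gap': 0.9975182458273949}
```

View pics/top0.png

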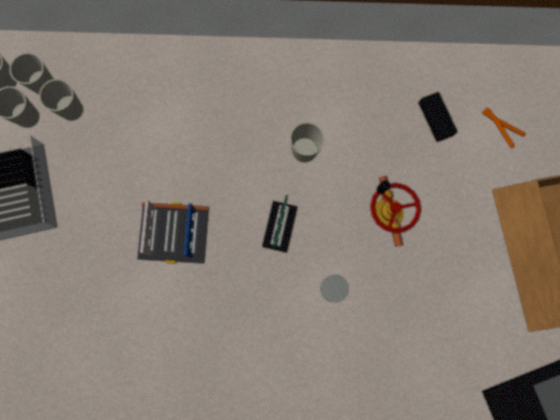

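View pics/scene0.png

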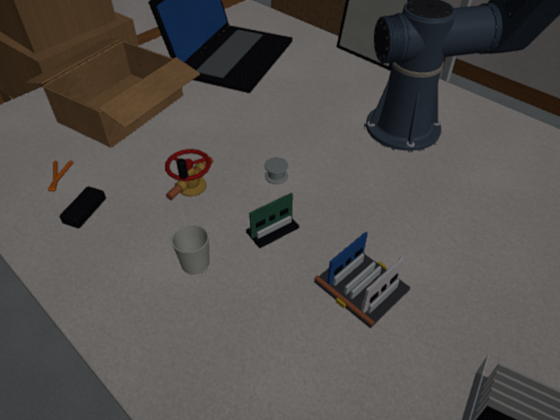

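The top view shows the rack at about (173,233), with the free middle slot between the yellow clips at (176,205) and (170,261). The stand is at (280,226), the wheel at (396,208) with its handle at (384,187), the cup at (307,142) and the spool at (335,288). I'll enlarge these areas.

Run:
```python
from h import *
a=load('top0')['frame'][:,:,::-1];b=load('scene0')['frame'][:,:,::-1]
def c(im,x,y,w,h,k): 
    return cv2.convertScaleAbs(cv2.resize(im[y:y+h,x:x+w],None,fx=k,fy=k,interpolation=cv2.INTER_CUBIC),alpha=1.6)
cv2.imwrite('pics/c1.png',c(a,130,190,100,75,8))
cv2.imwrite('pics/c2.png',c(a,255,185,100,75,8))
cv2.imwrite('pics/c3.png',c(a,350,165,100,85,7))
cv2.imwrite('pics/c4.png',c(b,235,180,190,142,4))
```

```text
(no output)
```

View pics/c1.png

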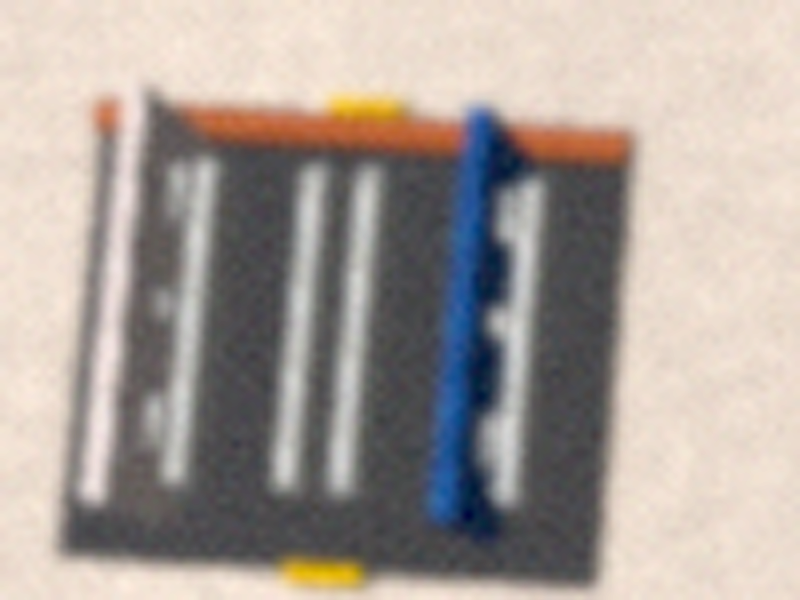

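View pics/c2.png

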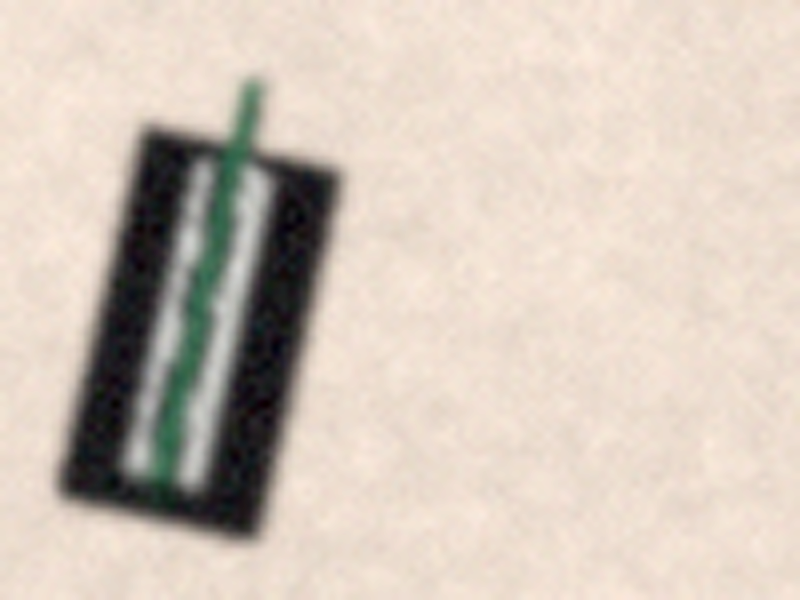

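View pics/c3.png

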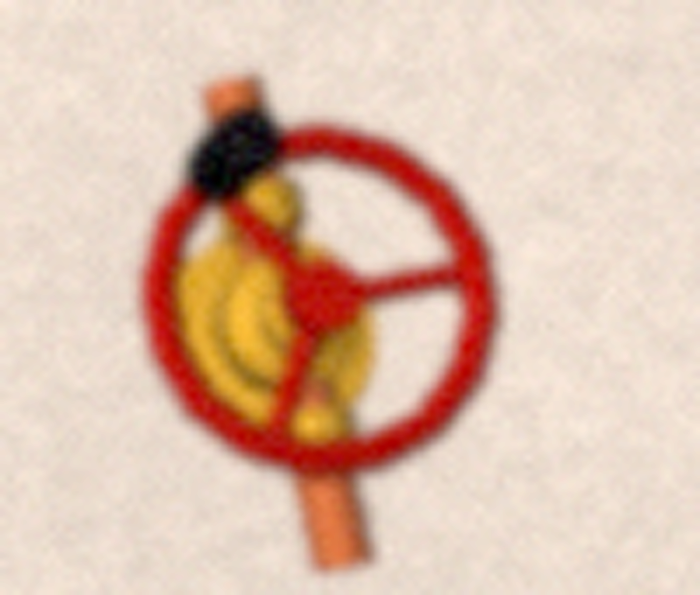

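View pics/c4.png

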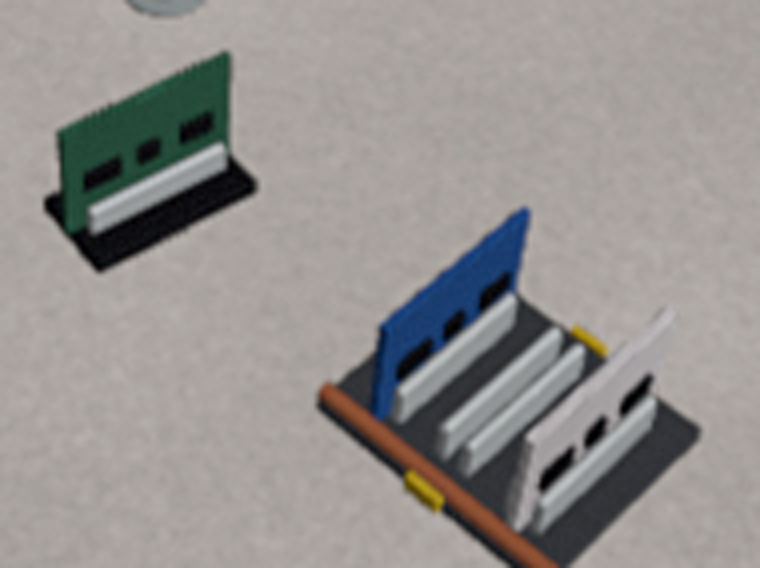

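Run:
```python
from h import *
np.set_printoptions(precision=4,suppress=True)
s=load('top0'); b=load('scene0')
def p(x0,y0,k,cx,cy,z): return at(s,x0+(cx+.5)/k-.5,y0+(cy+.5)/k-.5,z)
def pr(n,x):
    print(n,x)
R=lambda cx,cy,z:p(130,190,8,cx,cy,z)
print('nadir',proj(s,[.371,.024,0]))
f=[R(315,165,.036),R(286,490,.036),R(370,165,.036),R(340,492,.036)]
pr('fins',np.array(f)); m=sum(f)/4; d=f[0]-f[1]+f[2]-f[3]; pr('mid',m); print('ang',np.degrees(np.arctan2(d[1],d[0])),'len',np.linalg.norm(d)/2)
k=[R(367,106,.022),R(322,572,.022)]; pr('clips',np.array(k)); print((k[0]+k[1])/2,np.linalg.norm(k[0]-k[1]),np.degrees(np.arctan2(*(k[0]-k[1])[1::-1])))
bl=[R(480,110,.09),R(443,520,.09)];print('blue',np.array(bl),np.linalg.norm(bl[0]-bl[1]))
w=[R(135,92,.09),R(92,500,.09)];print('white',np.array(w),np.linalg.norm(w[0]-w[1]))
S=lambda cx,cy,z:p(255,185,8,cx,cy,z)
c=[S(148,128,.012),S(340,172,.012),S(258,540,.012),S(62,492,.012)]
print('stand',np.array(c),sum(c)/4,[np.linalg.norm(c[i]-c[i-1]) for i in range(4)]); d=c[0]-c[3]+c[1]-c[2]; print(np.degrees(np.arctan2(d[1],d[0])))
g=[S(256,80,.092),S(162,490,.092)];print('card',np.array(g),sum(g)/2,np.linalg.norm(g[0]-g[1]),np.degrees(np.arctan2(*(g[0]-g[1])[1::-1])))
V=lambda cx,cy,z:p(350,165,7,cx,cy,z)
print('hub',V(323,298,.082),'rim', [V(145,300,.074),V(495,300,.074),V(320,125,.074),V(320,472,.074)], 'handletop',V(250,143,.13),'base',V(212,175,.08))
for n,q in (('hub',V(323,298,.082)),('ht',V(250,143,.13)),('cardm',sum(g)/2),('ca',g[0]),('cb',g[1])): print(n,proj(b,q))
print('cup rim',at(s,307,135,.085),'spool',at(s,335,288,.04))
```

```text
nadir [270.1437 298.1796]
fins [[0.5582 0.2513 0.036 ]
 [0.4684 0.2542 0.036 ]
 [0.5585 0.2363 0.036 ]
 [0.4681 0.2395 0.036 ]]
mid [0.5133 0.2453 0.036 ]
ang -1.9408147332307801 len 0.09016482393433346
clips [[0.5777 0.2407 0.022 ]
 [0.4473 0.246  0.022 ]]
[0.5125 0.2434 0.022 ] 0.13050238373595036 -2.3256433869855626
blue [[0.5645 0.1977 0.09  ]
 [0.4566 0.2019 0.09  ]] 0.10797633576590339
white [[0.5673 0.2881 0.09  ]
 [0.4599 0.2923 0.09  ]] 0.10740979979992536
stand [[ 0.5898  0.0222  0.012 ]
 [ 0.5783 -0.0325  0.012 ]
 [ 0.4733 -0.011   0.012 ]
 [ 0.4856  0.0441  0.012 ]] [0.5318 0.0057 0.012 ] [np.float64(0.1064830111971916), np.float64(0.05593762915909011), np.float64(0.10724360918083664), np.float64(0.056397483959516)]
-11.713867530196119
card [[ 0.5876 -0.0059  0.092 ]
 [ 0.4784  0.0167  0.092 ]] [0.533  0.0054 0.092 ] 0.11150825598517 -11.690467191692642
hub [ 0.5676 -0.2398  0.082 ] rim [array([ 0.5673, -0.1869,  0.074 ]), array([ 0.5697, -0.2951,  0.074 ]), array([ 0.6237, -0.242 ,  0.074 ]), array([ 0.5152, -0.2399,  0.074 ])] handletop [ 0.6043 -0.207   0.13  ] base [ 0.6057 -0.2068  0.08  ]
hub [188.3724 160.46  ]
ht [181.7389 158.5456]
cardm [271.6584 200.9595]
ca [249.7037 211.5975]
cb [292.7356 190.7466]
cup rim [ 0.7223 -0.0483  0.085 ] spool [ 0.3952 -0.1153  0.04  ]
```

>>> servo_tool --pt "0 0 0 0 0 -0.11 0" --pt "0 0 0 0 0 -0.11 0" --pt "0 0 0 0 0 0 0" --grip_force 60

```text
t: 0.35
tcp_pos: [0.2508, 0.5705, 0.2287]
tool_rot: [0.093, 0.996, -0.003, -0.001]
force: [0.1, -0.6, -0.5]
finger_gap: 0.603
```

```bash
cat >> h.py <<'E'
from scipy.spatial.transform import Rotation as Ro
def go(t):
    s=manip.sense(); R=Ro.from_quat(s['tool_rot']).as_matrix()
    d=R.T@(np.array(t)-s['tcp_pos'])*1000
    print('t',round(s['t'],2),'tcp',s['tcp_pos'].round(4),'yaw y',np.degrees(np.arctan2(R[1,1],R[0,1])).round(2),'tilt',np.degrees(R[:2,2]).round(2),'delta',d.round(1),'F',s['force'].round(1),'M',s['ft_torque'].round(2),'gap',round(s['finger_gap'],3),'q6',s['q'][5].round(2))
    return d
E
python3 -c "
from h import *
go([.533,.0054,.18])"
```

```text
t 0.35 tcp [0.2508 0.5705 0.2287] yaw y 79.36 tilt [-0.19 -0.28] delta [-381.8 -502.9   50.5] F [ 0.1 -0.6 -0.5] M [-0.   -0.01 -0.01] gap 0.603 q6 -0.41
```

>>> servo_tool --pt "-24 -31.5 1 0 0 0.004 -0.2" --pt "-24 -31.5 1 0 0 0.004 -0.2" --pt "-24 -31.5 1 0 0 0.004 -0.2" --pt "-24 -31.5 1 0 0 0.004 -0.2" --pt "-24 -31.5 1 0 0 0.004 -0.2" --pt "-24 -31.5 1 0 0 0 -0.2" --pt "-24 -31.5 1 0 0 0 -0.2" --pt "-24 -31.5 1 0 0 0 -0.2" --pt "-24 -31.5 1 0 0 0 -0.2" --pt "-24 -31.5 1 0 0 0 -0.2" --pt "-24 -31.5 1 0 0 0 -0.2" --pt "-24 -31.5 1 0 0 0 -0.2"

```text
t: 1.35
tcp_pos: [0.4556, 0.1302, 0.2138]
tool_rot: [0.113, 0.994, -0.0, -0.002]
force: [1.0, 0.2, 0.1]
finger_gap: 0.401
```

```bash
python3 -c "
from h import *
go([.533,.0054,.16])"
```

```text
t 1.35 tcp [0.4556 0.1302 0.2138] yaw y 77.03 tilt [-0.18  0.01] delta [-103.6 -104.2   53.5] F [1.  0.2 0.1] M [-0.01  0.    0.02] gap 0.401 q6 -1.3
```

>>> servo_tool --pt "-26 -26 8 0 0 -0.01 -0.2" --pt "-26 -26 10 0 0 -0.01 -0.2" --pt "-26 -26 10 0 0 -0.005 -0.2" --pt "-20 -20 10 0 0 0 -0.2" --pt "-6 -6 10 0 0 0 -0.2" --pt "0 0 0 0 0 0 -0.2"

```text
t: 1.85
tcp_pos: [0.5417, -0.0092, 0.164]
tool_rot: [0.114, 0.993, -0.001, 0.002]
force: [0.5, 0.1, 0.1]
finger_gap: 0.401
```

```bash
python3 -c "
from h import *
go([.533,.0054,.061])"
```

```text
t 1.85 tcp [ 0.5417 -0.0092  0.164 ] yaw y 76.9 tilt [ 0.19 -0.12] delta [ 12.1  12.4 102.9] F [0.5 0.1 0.1] M [0.05 0.02 0.01] gap 0.401 q6 -1.56
```

>>> servo_tool --pt "10 10 10 0 0 -0.024 -0.2" --pt "2 2 12 0 0 0 -0.2" --pt "0 0 12 0 0 0 -0.2" --pt "0 0 4 0 0 0 -0.2" --pt "0 0 0 0 0 0 -0.2" --pt "0 0 0 0 0 0 -0.2"

```text
t: 2.35
tcp_pos: [0.5279, 0.011, 0.125]
tool_rot: [0.105, 0.994, 0.0, -0.001]
force: [0.3, -0.2, 0.6]
finger_gap: 0.399
```

```bash
python3 -c "
from h import *
go([.533,.0054,.061])
snap('top','t1');snap('scene','s1')
for f,n in (('t1','top'),('s1','sc')):
  im=load(f)['frame'][:,:,::-1]
  x,y=(230,150) if n=='top' else (200,120)
  cv2.imwrite(f'pics/{f}c.png',cv2.convertScaleAbs(cv2.resize(im[y:y+130,x:x+140],None,fx=4,fy=4,interpolation=2),alpha=1.5))
"
```

```text
t 2.35 tcp [0.5279 0.011  0.125 ] yaw y 77.97 tilt [-0.16  0.07] delta [-6.4 -4.5 64. ] F [ 0.3 -0.2  0.6] M [-0.02 -0.05  0.05] gap 0.399 q6 -1.55
```

View pics/s1c.png

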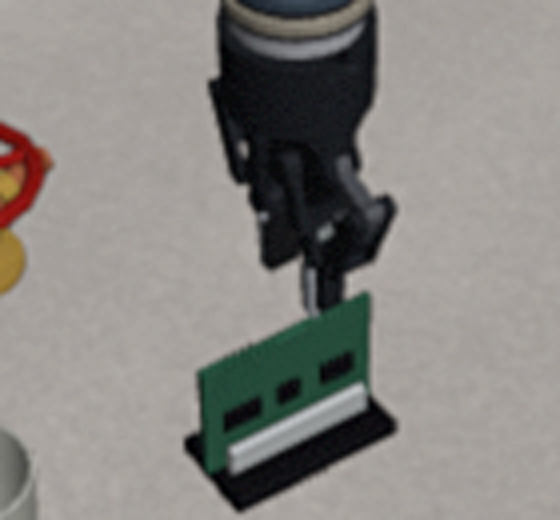

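View pics/t1c.png

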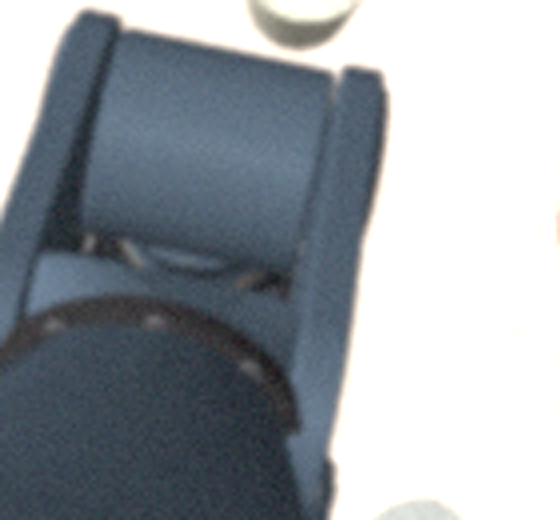

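The scene view shows the jaws straddling the card's line above its top edge at crop (320,300). The top view is blocked by the arm. I'll centre and descend.

>>> servo_tool --pt "-5 -3.5 6 0 0 0 -0.2" --pt "0 0 6 0 0 0 -0.2" --pt "0 0 6 0 0 0 -0.2" --pt "0 0 0 0 0 0 -0.2" --pt "0 0 0 0 0 0 -0.2"

```text
t: 2.87
tcp_pos: [0.535, 0.0055, 0.1077]
tool_rot: [0.105, 0.994, 0.0, 0.002]
force: [0.1, 0.4, -0.1]
finger_gap: 0.401
```

```bash
python3 -c "
from h import *
go([.533,.0054,.061])"
```

```text
t 2.87 tcp [0.535  0.0055 0.1077] yaw y 77.94 tilt [ 0.22 -0.02] delta [ 2.1 -0.5 46.7] F [ 0.1  0.4 -0.1] M [-0.01 -0.01 -0.01] gap 0.401 q6 -1.56
```

>>> servo_tool --pt "1 0 10 0 0 -0.005 -0.2" --pt "0 0 10 0 0 0 -0.2" --pt "0 0 10 0 0 0 -0.2" --pt "0 0 8 0 0 0 -0.2" --pt "0 0 4 0 0 0 -0.2" --pt "0 0 0 0 0 0 -0.2" --pt "0 0 0 0 0 0 -0.2"

```text
t: 3.45
tcp_pos: [0.5332, 0.0056, 0.0597]
tool_rot: [0.103, 0.995, 0.0, 0.0]
force: [0.2, 0.2, 0.2]
finger_gap: 0.402
```

```bash
python3 -c "
from h import *
go([.533,.0054,.061])"
```

```text
t 3.45 tcp [0.5332 0.0056 0.0597] yaw y 78.21 tilt [0.04 0.02] delta [ 0.1 -0.2 -1.3] F [0.2 0.2 0.2] M [-0.06 -0.02  0.01] gap 0.402 q6 -1.57
```

>>> servo_tool --pt "0 0 -1 0 0 0 -1" --pt "0 0 0 0 0 0 -1" --pt "0 0 0 0 0 0 -1" --pt "0 0 0 0 0 0 -1" --pt "0 0 0 0 0 0 -1" --pt "0 0 0 0 0 0 -1" --pt "0 0 0 0 0 0 -1" --pt "0 0 0 0 0 0 -1" --grip_force 60

```text
t: 4.12
tcp_pos: [0.5338, 0.0056, 0.0619]
tool_rot: [0.103, 0.995, 0.0, 0.001]
force: [0.6, -0.1, -2.1]
finger_gap: 0.063
```

```bash
python3 -c "
from h import *
go([.533,.0054,.17])"
```

```text
t 4.12 tcp [0.5338 0.0056 0.0619] yaw y 78.23 tilt [ 0.16 -0.  ] delta [   0.4   -0.3 -108.2] F [ 0.6 -0.1 -2.1] M [-0.03  0.02 -0.01] gap 0.063 q6 -1.57
```

>>> servo_tool --pt "0 0 -6 0 0 0 -1" --pt "0 0 -12 0 0 0 -1" --pt "0 0 -20 0 0 0 -1" --pt "0 0 -20 0 0 0 -1" --pt "0 0 -20 0 0 0 -1" --pt "0 0 -15 0 0 0 -1" --pt "0 0 0 0 0 0 -1" --pt "0 0 0 0 0 0 -1"

```text
t: 4.78
tcp_pos: [0.532, 0.0058, 0.1598]
tool_rot: [0.103, 0.995, 0.0, -0.0]
force: [-0.7, -1.0, -1.7]
finger_gap: 0.059
```

```bash
python3 -c "
from h import *
go([.513,.245,.17])"
```

```text
t 4.78 tcp [0.532  0.0058 0.1598] yaw y 78.22 tilt [-0.03  0.04] delta [ 67.4 230.2 -10.1] F [-0.7 -1.  -1.7] M [-0.03  0.04 -0.01] gap 0.059 q6 -1.57
```

>>> servo_tool --pt "4 10 -3 0 0 -0.017 -1" --pt "4 22 -3 0 0 -0.017 -1" --pt "5 22 -3 0 0 -0.017 -1" --pt "5 22 -3 0 0 -0.017 -1" --pt "5 22 -2 0 0 -0.017 -1" --pt "5 22 0 0 0 -0.017 -1" --pt "5 22 0 0 0 -0.017 -1" --pt "5 22 0 0 0 -0.017 -1" --pt "5 22 0 0 0 -0.017 -1" --pt "3 18 0 0 0 -0.01 -1" --pt "0 5 0 0 0 0 -1" --pt "0 0 0 0 0 0 -1"

```text
t: 5.78
tcp_pos: [0.4986, 0.2336, 0.1627]
tool_rot: [0.015, 1.0, 0.0, -0.014]
force: [0.4, -0.1, -0.3]
finger_gap: 0.059
```

```bash
python3 -c "
from h import *
go([.513,.245,.17])"
```

```text
t 5.78 tcp [0.4986 0.2336 0.1627] yaw y 88.33 tilt [-1.55  0.04] delta [-13.8  11.8  -7.7] F [ 0.4 -0.1 -0.3] M [ 0.02 -0.01  0.01] gap 0.059 q6 -1.32
```

>>> servo_tool --pt "0 0 0 0 0 0 -1" --pt "0 0 0 0 0 0 -1"

```text
t: 5.95
tcp_pos: [0.4972, 0.2333, 0.1612]
tool_rot: [0.014, 1.0, -0.001, -0.015]
force: [-0.2, -0.3, -1.3]
finger_gap: 0.064
```

```bash
python3 -c "
from h import *
go([.513,.245,.16])
s=manip.sense();R=Ro.from_quat(s['tool_rot']).as_matrix()
a=np.radians(87.9);y=np.array([np.cos(a),np.sin(a),0]);z=np.array([0,0,-1]);x=np.cross(y,z)
print(Ro.from_matrix(R.T@np.c_[x,y,z]).as_rotvec().round(4))"
```

```text
t 5.95 tcp [0.4972 0.2333 0.1612] yaw y 88.41 tilt [-1.75 -0.04] delta [-15.5  12.1   0.7] F [-0.2 -0.3 -1.3] M [ 0.01  0.   -0.01] gap 0.064 q6 -1.32
[-0.0016 -0.0305  0.0089]
```

>>> servo_tool --pt "-6 4 0 0 -0.012 0.004 -1" --pt "-6 4 0 0 -0.012 0.004 -1" --pt "-2 2 0 0 -0.004 0 -1" --pt "0 0 0 0 0 0 -1" --pt "0 0 0 0 0 0 -1"

```text
t: 6.37
tcp_pos: [0.5143, 0.2402, 0.1605]
tool_rot: [0.021, 1.0, -0.001, 0.0]
force: [-0.3, -0.8, -1.5]
finger_gap: 0.058
```

```bash
cat >> h.py <<'E'
def rot(yaw):
    s=manip.sense();R=Ro.from_quat(s['tool_rot']).as_matrix()
    a=np.radians(yaw);y=np.array([np.cos(a),np.sin(a),0]);z=np.array([0,0,-1]);x=np.cross(y,z)
    print('rot',Ro.from_matrix(R.T@np.c_[x,y,z]).as_rotvec().round(4))
E
python3 -c "
from h import *
go([.513,.245,.1]);rot(87.9)
snap('top','t2');snap('scene','s2')
for f,n in (('t2','top'),('s2','sc')):
  im=load(f)['frame'][:,:,::-1]
  x,y=(110,170) if n=='top' else (280,180)
  cv2.imwrite(f'pics/{f}c.png',cv2.convertScaleAbs(cv2.resize(im[y:y+130,x:x+150],None,fx=5,fy=4.5,interpolation=2),alpha=1.5))
"
```

```text
t 6.37 tcp [0.5143 0.2402 0.1605] yaw y 87.58 tilt [ 0.   -0.14] delta [ 1.5  4.9 60.5] F [-0.3 -0.8 -1.5] M [ 0.03 -0.   -0.06] gap 0.058 q6 -1.29
rot [-0.0025  0.0002 -0.0055]
```

View pics/s2c.png

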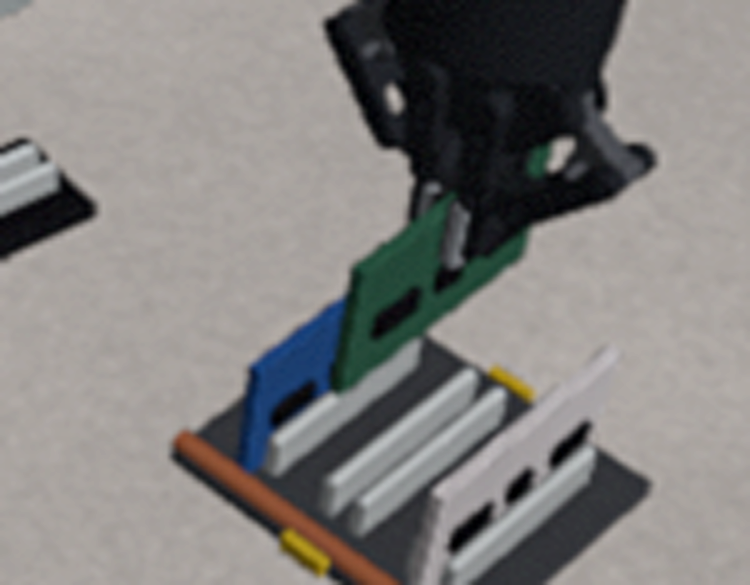

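View pics/t2c.png

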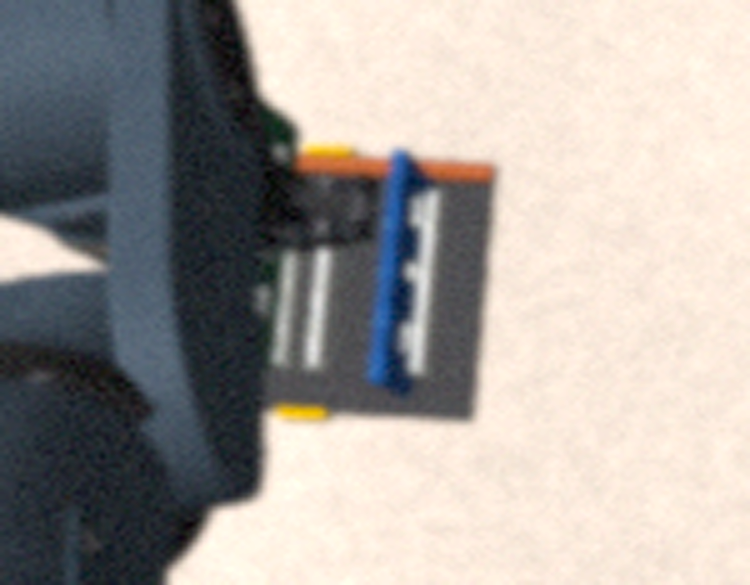

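```bash
python3 -c "
from h import *
s=load('s2')
P=lambda x,y,z:at(s,280+(x+.5)/5-.5,180+(y+.5)/4.5-.5,z).round(4)
f=[P(475,373,.036),P(328,483,.036),P(505,393,.036),P(358,513,.036)];print(*f,sum(f)/4)
print('card bottom near corner',P(343,388,.1105),P(332,378,.1105),'top',P(355,268,.1905),P(525,258,.1105))
import math
a=math.radians(-2.4)
print('expect',.5143+.055*math.cos(a),.2402+.055*math.sin(a))
print(proj(s,[.5143+.055,.2402-.0025,.1105]),280+343/5,180+388/4.5)
"
```

```text
[0.4736 0.2438 0.036 ] [0.5629 0.2381 0.036 ] [0.4743 0.2594 0.036 ] [0.5669 0.2562 0.036 ] [0.519425 0.249375 0.036   ]
card bottom near corner [0.5672 0.2394 0.1105] [0.566  0.2332 0.1105] top [0.5719 0.238  0.1905] [0.4626 0.2468 0.1105]
expect 0.5692517556554372 0.237896839044894
[346.7851901  265.99196056] 348.6 266.22222222222223
```

```bash
python3 -c "
from h import *
im=load('s2')['frame'][:,:,::-1]
cv2.imwrite('pics/z1.png',cv2.convertScaleAbs(cv2.resize(im[245:305,330:400],None,fx=11,fy=10,interpolation=2),alpha=1.3))
im=load('top0')['frame'][:,:,::-1]
cv2.imwrite('pics/z2.png',cv2.convertScaleAbs(cv2.resize(im[200:265,150:200],None,fx=12,fy=9,interpolation=2),alpha=1.3))
"
```

```text
(no output)
```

View pics/z1.png

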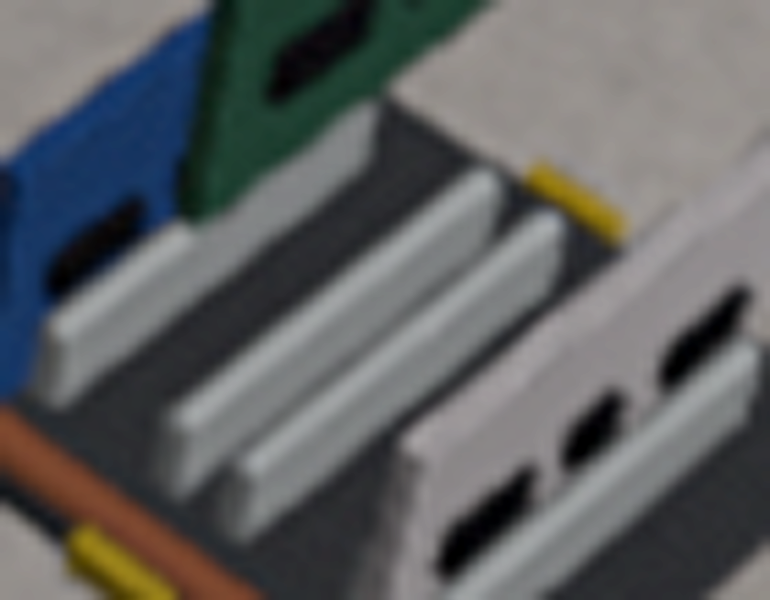

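View pics/z2.png

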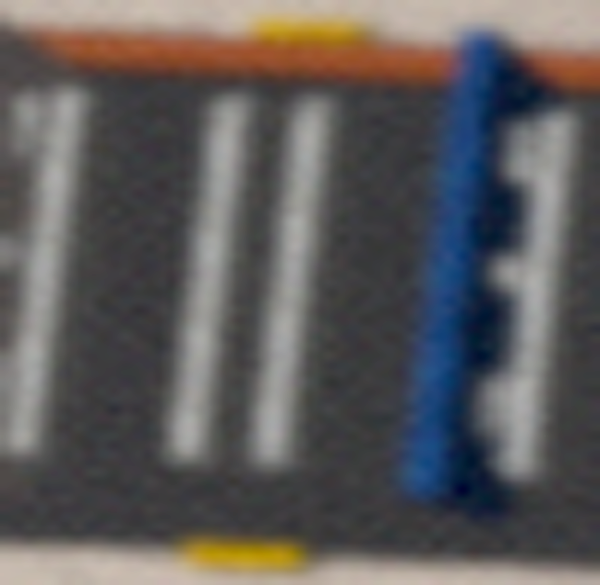

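```bash
python3 -c "
from h import *
s=load('s2')
P=lambda x,y,z:at(s,330+(x+.5)/11-.5,245+(y+.5)/10-.5,z).round(4)
f=[P(482,174,.036),P(180,412,.036),P(546,215,.036),P(241,460,.036)];print(*f,sum(f)/4)
print(P(193,214,.1105))
for y in (.243,.245,.247,.249):
  print(y,[((proj(s,[.513+dx*np.cos(.036)+dy*np.sin(.036),y-dx*np.sin(.036)+dy*np.cos(.036),.036])-[329.5,244.5])*[11,10]).round() for dy in (.0075,-.0075) for dx in (-.045,.045)])
t=load('top0')
P=lambda x,y,z:at(t,150+(x+.5)/12-.5,200+(y+.5)/9-.5,z).round(4)
print(P(175,460,.036),P(205,460,.036),P(220,100,.036),P(250,100,.036))
"
```

```text
[0.4742 0.2411 0.036 ] [0.5597 0.2373 0.036 ] [0.4745 0.2559 0.036 ] [0.561  0.2522 0.036 ] [0.51735  0.246625 0.036   ]
[0.5688 0.238  0.1105]
0.243 [array([549., 188.]), array([236., 442.]), array([486., 146.]), array([172., 396.])]
0.245 [array([558., 193.]), array([245., 448.]), array([494., 151.]), array([181., 402.])]
0.247 [array([567., 198.]), array([254., 454.]), array([503., 156.]), array([190., 408.])]
0.249 [array([576., 204.]), array([263., 460.]), array([512., 162.]), array([199., 414.])]
[0.4686 0.2568 0.036 ] [0.4688 0.2514 0.036 ] [0.5571 0.2536 0.036 ] [0.5572 0.2481 0.036 ]
```

>>> servo_tool --pt "0 4 6 -0.002 0 -0.003 -1" --pt "0 0.5 12 0 0 0 -1" --pt "0 0 14 0 0 0 -1" --pt "0 0 12 0 0 0 -1" --pt "0 0 7 0 0 0 -1" --pt "0 0 0 0 0 0 -1" --pt "0 0 0 0 0 0 -1"

```text
t: 7.05
tcp_pos: [0.5146, 0.2458, 0.1069]
tool_rot: [0.019, 1.0, 0.0, 0.001]
force: [0.0, 0.1, -0.9]
finger_gap: 0.061
```

```bash
python3 -c "
from h import *
go([.514,.246,.06]);rot(87.9)
snap('scene','s3')
im=load('s3')['frame'][:,:,::-1]
cv2.imwrite('pics/z3.png',cv2.convertScaleAbs(cv2.resize(im[235:305,330:400],None,fx=10,fy=8.5,interpolation=2),alpha=1.3))
"
```

```text
t 7.05 tcp [0.5146 0.2458 0.1069] yaw y 87.77 tilt [0.09 0.05] delta [ 0.6  0.2 46.9] F [ 0.   0.1 -0.9] M [ 0.03 -0.    0.02] gap 0.061 q6 -1.28
rot [ 0.001   0.0015 -0.0023]
```

View pics/z3.png

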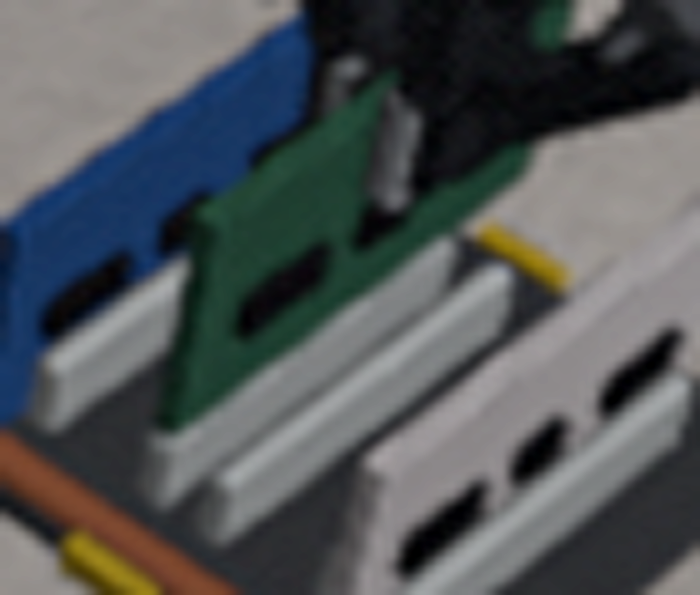

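The card sits about 20 mm above the fins, with its near lower corner at crop (172,425), and lines up with the middle slot. I'll lower it slowly and watch the force.

>>> servo_tool --pt "0 0 5 0 0 -0.001 -1" --pt "0 0 5 0 0 0 -1" --pt "0 0 5 0 0 0 -1" --pt "0 0 5 0 0 0 -1" --pt "0 0 3 0 0 0 -1" --pt "0 0 0 0 0 0 -1"

```text
t: 7.6
tcp_pos: [0.5163, 0.2463, 0.0839]
tool_rot: [0.019, 1.0, 0.001, 0.003]
force: [-0.1, 0.2, -0.8]
finger_gap: 0.06
```

```bash
python3 -c "
from h import *
go([.514,.246,.06]);rot(87.9)
snap('scene','s4')
im=load('s4')['frame'][:,:,::-1]
cv2.imwrite('pics/z4.png',cv2.convertScaleAbs(cv2.resize(im[235:305,330:400],None,fx=10,fy=8.5,interpolation=2),alpha=1.3))
"
```

```text
t 7.6 tcp [0.5163 0.2463 0.0839] yaw y 87.83 tilt [0.36 0.13] delta [ 2.4 -0.5 23.9] F [-0.1  0.2 -0.8] M [ 0.04  0.01 -0.02] gap 0.06 q6 -1.28
rot [ 0.0024  0.0061 -0.0012]
```

View pics/z4.png

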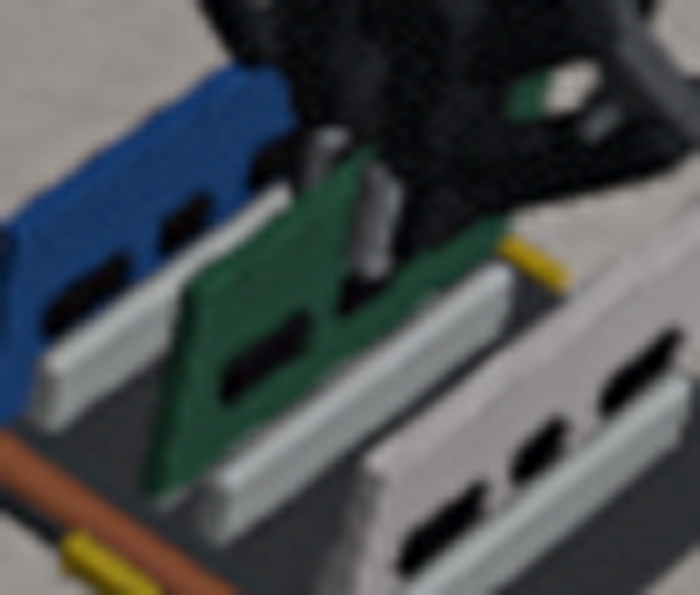

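>>> servo_tool --pt "1 0 4 0 0.004 0 -1" --pt "0 0 4 0 0 0 -1" --pt "0 0 3 0 0 0 -1" --pt "0 0 0 0 0 0 -1"

```text
t: 7.98
tcp_pos: [0.5157, 0.2464, 0.0724]
tool_rot: [0.019, 1.0, 0.001, 0.001]
force: [0.8, -0.8, -1.6]
finger_gap: 0.059
```

```bash
python3 -c "
from h import *
go([.514,.246,.06]);rot(87.9)
"
```

```text
t 7.98 tcp [0.5157 0.2464 0.0724] yaw y 87.84 tilt [0.17 0.14] delta [ 1.7 -0.5 12.4] F [ 0.8 -0.8 -1.6] M [-0.02  0.03  0.02] gap 0.059 q6 -1.29
rot [ 0.0026  0.0029 -0.0011]
```

>>> servo_tool --pt "0 0 4 0 0 0 -1" --pt "0 0 4 0 0 0 -1" --pt "0 0 3 0 0 0 -1" --pt "0 0 2 0 0 0 -1" --pt "0 0 1 0 0 0 -1" --pt "0 0 0 0 0 0 -1"

```text
t: 8.48
tcp_pos: [0.5163, 0.2466, 0.0591]
tool_rot: [0.019, 1.0, 0.001, 0.002]
force: [0.2, -0.3, -2.1]
finger_gap: 0.062
```

```bash
python3 -c "
from h import *
go([.514,.246,.06]);rot(87.9)
snap('scene','s5')
im=load('s5')['frame'][:,:,::-1]
cv2.imwrite('pics/z5.png',cv2.convertScaleAbs(cv2.resize(im[235:305,330:400],None,fx=10,fy=8.5,interpolation=2),alpha=1.3))
"
```

```text
t 8.48 tcp [0.5163 0.2466 0.0591] yaw y 87.85 tilt [0.23 0.15] delta [ 2.3 -0.7 -0.9] F [ 0.2 -0.3 -2.1] M [-0.1   0.02 -0.01] gap 0.062 q6 -1.29
rot [ 0.0027  0.0039 -0.0009]
```

View pics/z5.png

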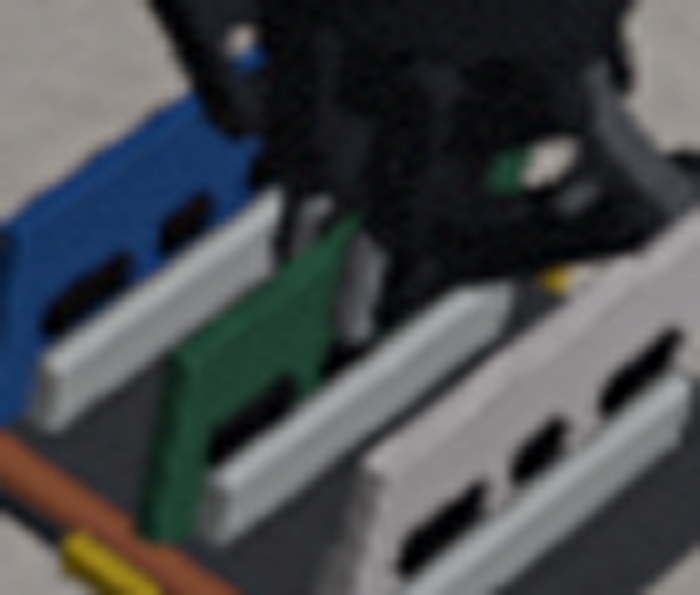

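The card is down between the middle fins, with its near end at (165,530). I'll release with a small opening.

>>> servo_tool --pt "0 0 1 0 0 0 -0.6" --pt "0 0 0 0 0 0 -0.6" --pt "0 0 0 0 0 0 -0.6" --pt "0 0 0 0 0 0 -0.6"

```text
t: 8.87
tcp_pos: [0.5172, 0.2469, 0.0579]
tool_rot: [0.019, 1.0, 0.002, 0.003]
force: [-0.2, -0.3, -0.3]
finger_gap: 0.2
```

```bash
python3 -c "
from h import *
go([.514,.246,.16]);rot(87.9)
"
```

```text
t 8.87 tcp [0.5172 0.2469 0.0579] yaw y 87.84 tilt [0.35 0.19] delta [   2.5   -0.6 -102.2] F [-0.2 -0.3 -0.3] M [-0.    0.06 -0.  ] gap 0.2 q6 -1.29
rot [ 0.0035  0.0059 -0.0011]
```

>>> servo_tool --pt "0 0 -5 0 0.003 0 -0.6" --pt "0 0 -12 0 0 0 -0.6" --pt "0 0 -20 0 0 0 -0.6" --pt "0 0 -25 0 0 0 -0.6" --pt "0 0 -30 0 0 0 -0.6" --pt "0 0 -20 0 0 0 -0.6" --pt "0 0 0 0 0 0 -0.6"

```text
t: 9.45
tcp_pos: [0.5159, 0.2462, 0.1735]
tool_rot: [0.019, 1.0, 0.001, -0.002]
force: [0.1, 0.4, 0.5]
finger_gap: 0.202
```

```bash
python3 -c "
from h import *
go([.514,.246,.16])
snap('scene','s6')
im=load('s6')['frame'][:,:,::-1]
cv2.imwrite('pics/z6.png',cv2.convertScaleAbs(cv2.resize(im[225:325,310:420],None,fx=7,fy=6,interpolation=2),alpha=1.3))
"
```

```text
t 9.45 tcp [0.5159 0.2462 0.1735] yaw y 87.83 tilt [-0.2   0.13] delta [ 1.8 -0.3 13.5] F [0.1 0.4 0.5] M [-0.03 -0.03  0.02] gap 0.202 q6 -1.29
```

View pics/z6.png

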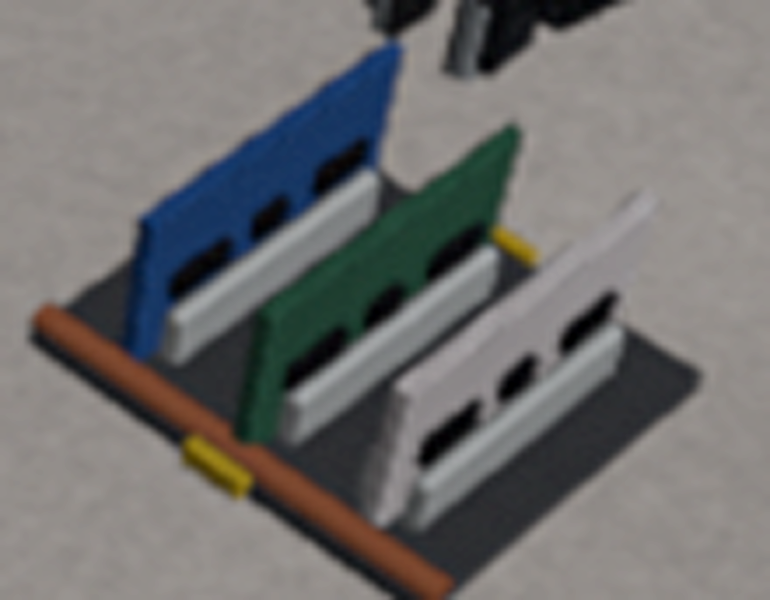

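Green card is upright and seated in the middle slot, level with its neighbours, which have not moved. Next is the valve.

>>> servo_tool --pt "0 -10 -10 0 0 0 -0.6" --pt "-8 -36 -6 0 0 0 -0.6" --pt "-8 -38 -4 0 0 0 -0.6" --pt "-8 -38 0 0 0 0 -0.2" --pt "-8 -38 0 0 0 0 0" --pt "-8 -38 0 0 0 0 0" --pt "-8 -38 0 0 0 0 0" --pt "-8 -38 0 0 0 0 0" --pt "-8 -38 0 0 0 0 0" --pt "-8 -36 0 0 0 0 0" --pt "-5 -20 0 0 0 0 0" --pt "0 0 0 0 0 0 0"

```text
t: 10.5
tcp_pos: [0.5722, -0.146, 0.1831]
tool_rot: [0.016, 1.0, 0.001, -0.013]
force: [0.2, 0.0, 0.0]
finger_gap: 0.5
```

```bash
python3 -c "
from h import *
go([.605,-.207,.16]);rot(87.9)
"
```

```text
t 10.5 tcp [ 0.5722 -0.146   0.1831] yaw y 88.19 tilt [-1.5   0.16] delta [-35.3 -60.   22. ] F [0.2 0.  0. ] M [-0.01 -0.01  0.01] gap 0.5 q6 -1.97
rot [ 0.0018 -0.0263  0.0051]
```

>>> servo_tool --pt "-9 -15 2 0 -0.01 0 0" --pt "-9 -17 3 0 -0.008 0 0" --pt "-9 -16 4 0 -0.008 0 0" --pt "-4 -6 4 0 0 0 0" --pt "0 0 0 0 0 0 0" --pt "0 0 0 0 0 0 0"

```text
t: 11.0
tcp_pos: [0.598, -0.2038, 0.1637]
tool_rot: [0.017, 1.0, 0.004, -0.005]
force: [0.0, 0.5, -0.3]
finger_gap: 0.501
```

```bash
python3 -c "
from h import *
go([.605,-.207,.097]);rot(87.9)
snap('scene','s7')
im=load('s7')['frame'][:,:,::-1]
cv2.imwrite('pics/z7.png',cv2.convertScaleAbs(cv2.resize(im[100:220,120:260],None,fx=5,fy=5,interpolation=2),alpha=1.3))
s=load('scene0')
im=s['frame'][:,:,::-1]
cv2.imwrite('pics/z8.png',cv2.convertScaleAbs(cv2.resize(im[140:205,155:225],None,fx=10,fy=9,interpolation=2),alpha=1.6))
"
```

```text
t 11.0 tcp [ 0.598  -0.2038  0.1637] yaw y 88.0 tilt [-0.56  0.51] delta [-7.8 -3.5 66.6] F [ 0.   0.5 -0.3] M [ 0.05  0.01 -0.02] gap 0.501 q6 -2.04
rot [ 0.0086 -0.0101  0.0019]
```

View pics/z7.png

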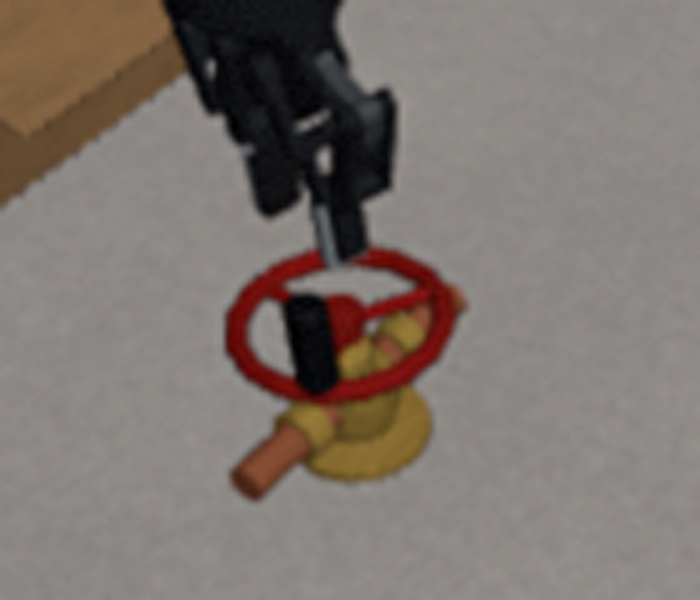

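View pics/z8.png

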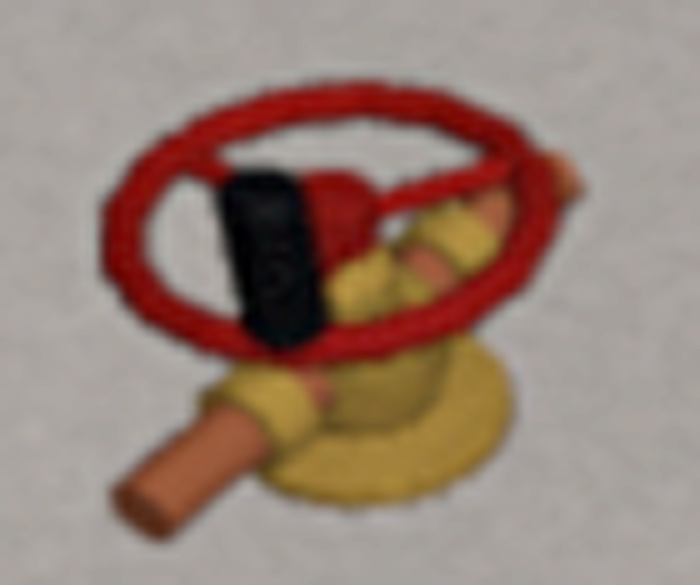

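```bash
python3 -c "
from h import *
s=load('scene0')
P=lambda x,y,z:at(s,155+(x+.5)/10-.5,140+(y+.5)/9-.5,z).round(4)
print('top',P(262,187,.13),'base',P(283,325,.08),'hub',P(340,187,.084))
e=[(105,235),(560,210),(340,84),(315,362)]
print([P(x,y,.074) for x,y in e])
im=load('top0')['frame'][:,:,::-1]
cv2.imwrite('pics/z9.png',cv2.convertScaleAbs(cv2.resize(im[170:250,365:430],None,fx=10,fy=7,interpolation=2),alpha=2.2))
"
```

```text
top [ 0.6096 -0.2038  0.13  ] base [ 0.609  -0.2087  0.08  ] hub [ 0.5683 -0.2379  0.084 ]
[array([ 0.6131, -0.2733,  0.074 ]), array([ 0.5312, -0.2025,  0.074 ]), array([ 0.5348, -0.2821,  0.074 ]), array([ 0.6091, -0.1981,  0.074 ])]
```

View pics/z9.png

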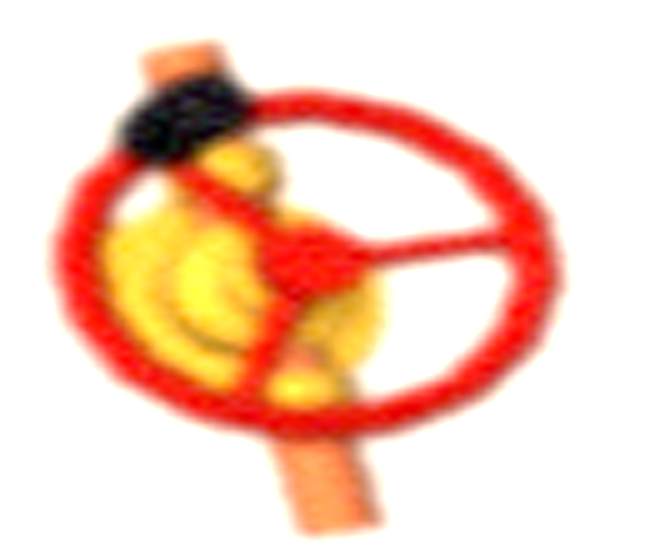

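>>> servo_tool --pt "-7 -1.5 6 0.006 -0.008 0 0" --pt "-1 0 10 0 0 0 0" --pt "0 0 10 0 0 0 0" --pt "0 0 5 0 0 0 0" --pt "0 0 0 0 0 0 0"

```text
t: 11.47
tcp_pos: [0.6058, -0.2009, 0.1298]
tool_rot: [0.015, 1.0, 0.002, -0.001]
force: [-1.9, -0.3, 0.6]
finger_gap: 0.5
```

```bash
python3 -c "
from h import *
go([.607,-.206,.097]);rot(87.9)
"
```

```text
t 11.47 tcp [ 0.6058 -0.2009  0.1298] yaw y 88.29 tilt [-0.17  0.21] delta [-1.4 -5.1 32.7] F [-1.9 -0.3  0.6] M [-0.01 -0.    0.01] gap 0.5 q6 -2.04
rot [ 0.0035 -0.003   0.0068]
```

>>> servo_tool --pt "-1 -4 3 0 0 0 0" --pt "0 0 0 0 0 0 0" --pt "0 0 9 0 0 0 0" --pt "0 0 9 0 0 0 0" --pt "0 0 5 0 0 0 0" --pt "0 0 2 0 0 0 0" --pt "0 0 0 0 0 0 0"

```text
t: 12.05
tcp_pos: [0.6062, -0.2047, 0.0981]
tool_rot: [0.015, 1.0, 0.002, -0.002]
force: [0.2, 0.5, -0.2]
finger_gap: 0.503
```

```bash
python3 -c "
from h import *
go([.607,-.206,.097]);rot(87.9)
snap('scene','s8')
im=load('s8')['frame'][:,:,::-1]
cv2.imwrite('pics/za.png',cv2.convertScaleAbs(cv2.resize(im[110:220,120:260],None,fx=5,fy=5,interpolation=2),alpha=1.5))
"
```

```text
t 12.05 tcp [ 0.6062 -0.2047  0.0981] yaw y 88.31 tilt [-0.24  0.25] delta [-0.9 -1.3  1.1] F [ 0.2  0.5 -0.2] M [ 0.01  0.01 -0.03] gap 0.503 q6 -2.04
rot [ 0.0042 -0.0044  0.0072]
```

View pics/za.png

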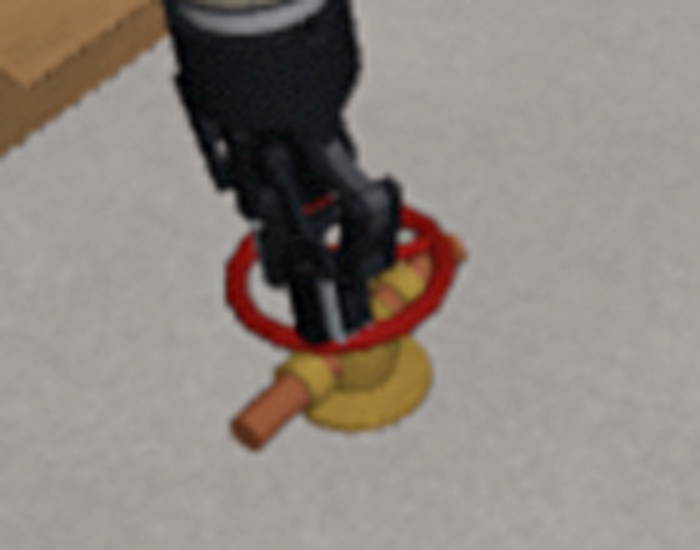

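>>> servo_tool --pt "0 0 0 0 0 0 -1" --pt "0 0 0 0 0 0 -1" --pt "0 0 0 0 0 0 -1" --pt "0 0 0 0 0 0 -1" --pt "0 0 0 0 0 0 -1" --pt "0 0 0 0 0 0 -1" --grip_force 70

```text
t: 12.6
tcp_pos: [0.6065, -0.2058, 0.0989]
tool_rot: [0.015, 1.0, 0.001, -0.002]
force: [0.1, -0.9, -1.7]
finger_gap: 0.234
```

```bash
python3 -c "
from h import *
go([.607,-.206,.097]);rot(87.9)
"
```

```text
t 12.6 tcp [ 0.6065 -0.2058  0.0989] yaw y 88.33 tilt [-0.17  0.13] delta [-0.5 -0.2  1.9] F [ 0.1 -0.9 -1.7] M [-0.1   0.02  0.01] gap 0.234 q6 -2.04
rot [ 0.0022 -0.0031  0.0074]
```

```bash
cat >> h.py <<'E'
C=np.array([.5685,-.240])
import json
def plan(steps,c=C,yaw=88.3,z=.098,r=.05):
    s=manip.sense(); R=Ro.from_quat(s['tool_rot']).as_matrix(); p=s['tcp_pos']; d=p[:2]-c
    ph=np.arctan2(d[1],d[0]); print('phi',np.degrees(ph).round(1),'r',(np.linalg.norm(d)*1000).round(1))
    go(p); 
    a=np.radians(yaw);y=np.array([np.cos(a),np.sin(a),0]);zz=np.array([0,0,-1]);x=np.cross(y,zz)
    rv=Ro.from_matrix(R.T@np.c_[x,y,zz]).as_rotvec()
    prev=p.copy(); rows=[]
    for i,st in enumerate(steps):
        ph+=np.radians(st); t=np.r_[c+r*np.array([np.cos(ph),np.sin(ph)]),z if i==0 else prev[2]]
        if st==0: t=prev
        dd=R.T@(t-prev)*1000
        rr=rv*.7 if i==0 else rv*0
        rows.append([round(v,1) for v in dd]+[round(v,3) for v in rr]+[-1]); prev=t
    print(json.dumps(rows))
    with open('log.txt','a') as f: f.write(' '.join(map(str,list(p)+list(s['force'])))+'\n')
E
python3 -c "
from h import *
plan([-4,-8,-10,-10,-10,-8,0])
"
```

```text
phi 42.0 r 51.1
t 12.6 tcp [ 0.6065 -0.2058  0.0989] yaw y 88.33 tilt [-0.17  0.13] delta [0. 0. 0.] F [ 0.1 -0.9 -1.7] M [-0.1   0.02  0.01] gap 0.234 q6 -2.04
[[-1.5, -3.4, 0.9, 0.002, -0.002, 0.0, -1], [-4.1, -5.7, -0.0, 0.0, -0.0, 0.0, -1], [-3.9, -7.8, -0.0, 0.0, -0.0, 0.0, -1], [-2.5, -8.3, -0.0, 0.0, -0.0, 0.0, -1], [-1.0, -8.7, -0.0, 0.0, -0.0, 0.0, -1], [0.3, -7.0, -0.0, 0.0, -0.0, 0.0, -1], [0.0, 0.0, 0.0, 0.0, -0.0, 0.0, -1]]
```

>>> servo_tool --pt "-1.5 -3.4 1 0.002 -0.002 0 -1" --pt "-4 -5.7 0 0 0 0 -1" --pt "-3.9 -7.8 0 0 0 0 -1" --pt "-2.5 -8.3 0 0 0 0 -1" --pt "-1 -8.7 0 0 0 0 -1" --pt "0.3 -7 0 0 0 0 -1" --pt "0 0 0 0 0 0 -1"

```text
t: 13.18
tcp_pos: [0.6212, -0.2444, 0.0989]
tool_rot: [0.015, 1.0, 0.004, 0.001]
force: [-1.2, 1.6, 1.0]
finger_gap: 0.235
```

```bash
python3 -c "
from h import *
plan([-6,-10,-12,-12,-12,-8,0])
"
```

```text
phi -4.8 r 52.8
t 13.18 tcp [ 0.6212 -0.2444  0.0989] yaw y 88.33 tilt [0.15 0.48] delta [0. 0. 0.] F [-1.2  1.6  1. ] M [0.08 0.2  0.03] gap 0.235 q6 -2.09
[[3.4, -5.1, 0.8, 0.006, 0.002, 0.0, -1], [2.1, -8.5, -0.1, 0.0, 0.0, 0.0, -1], [4.4, -9.5, -0.1, 0.0, 0.0, 0.0, -1], [6.3, -8.3, -0.1, 0.0, 0.0, 0.0, -1], [7.9, -6.8, -0.1, 0.0, 0.0, 0.0, -1], [6.0, -3.6, -0.0, 0.0, 0.0, 0.0, -1], [0.0, 0.0, 0.0, 0.0, 0.0, 0.0, -1]]
```

```bash
sed -i 's/C=np.array(\[.5685/C=np.array([.5703/' h.py; python3 -c "
from h import *
plan([-6,-10,-12,-12,-12,-8,0])
"
```

```text
phi -5.0 r 51.1
t 13.18 tcp [ 0.6212 -0.2444  0.0989] yaw y 88.33 tilt [0.15 0.48] delta [0. 0. 0.] F [-1.2  1.6  1. ] M [0.08 0.2  0.03] gap 0.235 q6 -2.09
[[1.6, -5.1, 0.8, 0.006, 0.002, 0.0, -1], [2.2, -8.4, -0.1, 0.0, 0.0, 0.0, -1], [4.5, -9.5, -0.1, 0.0, 0.0, 0.0, -1], [6.3, -8.3, -0.1, 0.0, 0.0, 0.0, -1], [7.9, -6.8, -0.1, 0.0, 0.0, 0.0, -1], [6.0, -3.6, -0.0, 0.0, 0.0, 0.0, -1], [0.0, 0.0, 0.0, 0.0, 0.0, 0.0, -1]]
```

>>> servo_tool --pt "1.6 -5.1 0.8 0.006 0.002 0 -1" --pt "2.2 -8.4 0 0 0 0 -1" --pt "4.5 -9.5 0 0 0 0 -1" --pt "6.3 -8.3 0 0 0 0 -1" --pt "7.9 -6.8 0 0 0 0 -1" --pt "6 -3.6 0 0 0 0 -1" --pt "0 0 0 0 0 0 -1"

```text
t: 13.77
tcp_pos: [0.5879, -0.2885, 0.0989]
tool_rot: [0.016, 1.0, 0.003, 0.0]
force: [1.6, 3.6, 1.2]
finger_gap: 0.231
```

```bash
python3 -c "
from h import *
plan([-6,-10,-12,-12,-12,-8,0])
"
```

```text
phi -70.1 r 51.6
t 13.77 tcp [ 0.5879 -0.2885  0.0989] yaw y 88.18 tilt [0.01 0.32] delta [0. 0. 0.] F [1.6 3.6 1.2] M [ 0.61 -0.12  0.02] gap 0.231 q6 -2.17
[[5.6, -0.2, 0.9, 0.004, 0.0, -0.001, -1], [8.6, -1.6, -0.0, 0.0, 0.0, -0.0, -1], [10.5, 0.0, -0.0, 0.0, 0.0, -0.0, -1], [10.2, 2.2, 0.0, 0.0, 0.0, -0.0, -1], [9.5, 4.3, 0.0, 0.0, 0.0, -0.0, -1], [5.8, 3.9, 0.0, 0.0, 0.0, -0.0, -1], [0.0, 0.0, 0.0, 0.0, 0.0, -0.0, -1]]
```

>>> servo_tool --pt "5.6 -0.2 0.9 0.004 0 0 -1" --pt "8.6 -1.6 0 0 0 0 -1" --pt "10.5 0 0 0 0 0 -1" --pt "10.2 2.2 0 0 0 0 -1" --pt "9.5 4.3 0 0 0 0 -1" --pt "5.8 3.9 0 0 0 0 -1" --pt "0 0 0 0 0 0 -1"

```text
t: 14.35
tcp_pos: [0.5394, -0.2799, 0.0989]
tool_rot: [0.018, 1.0, -0.002, 0.007]
force: [1.3, 3.8, 1.5]
finger_gap: 0.228
```

```bash
python3 -c "
from h import *
plan([-6,-10,-12,-12,-12,-8,0])
"
```

```text
phi -127.8 r 50.5
t 14.35 tcp [ 0.5394 -0.2799  0.0989] yaw y 87.99 tilt [ 0.85 -0.21] delta [0. 0. 0.] F [1.3 3.8 1.5] M [ 0.97 -0.1   0.04] gap 0.228 q6 -2.21
[[3.8, 3.7, 0.9, -0.002, 0.01, -0.004, -1], [6.0, 6.4, -0.1, -0.0, 0.0, -0.0, -1], [5.6, 8.8, -0.1, -0.0, 0.0, -0.0, -1], [3.6, 9.8, -0.1, -0.0, 0.0, -0.0, -1], [1.5, 10.3, -0.1, -0.0, 0.0, -0.0, -1], [-0.2, 7.0, -0.0, -0.0, 0.0, -0.0, -1], [0.0, 0.0, 0.0, -0.0, 0.0, -0.0, -1]]
```

>>> servo_tool --pt "3.8 3.7 0.9 -0.002 0.01 -0.004 -1" --pt "6 6.4 0 0 0 0 -1" --pt "5.6 8.8 0 0 0 0 -1" --pt "3.6 9.8 0 0 0 0 -1" --pt "1.5 10.3 0 0 0 0 -1" --pt "0 0 0 0 0 0 -1"

```text
t: 14.85
tcp_pos: [0.5223, -0.2518, 0.099]
tool_rot: [0.012, 1.0, -0.015, 0.008]
force: [4.7, 1.0, -2.7]
finger_gap: 0.232
```

```bash
python3 -c "
from h import *
plan([-5,-6,-6,-6,0])
"
```

```text
phi -166.2 r 49.4
t 14.85 tcp [ 0.5223 -0.2518  0.099 ] yaw y 88.6 tilt [ 0.87 -1.7 ] delta [0. 0. 0.] F [ 4.7  1.  -2.7] M [ 1.1  -0.53  0.01] gap 0.232 q6 -2.17
[[1.5, 4.1, 0.8, -0.021, 0.011, 0.004, -1], [0.7, 5.2, -0.2, -0.0, 0.0, 0.0, -1], [0.1, 5.2, -0.2, -0.0, 0.0, 0.0, -1], [-0.4, 5.2, -0.1, -0.0, 0.0, 0.0, -1], [0.0, 0.0, 0.0, -0.0, 0.0, 0.0, -1]]
```

>>> servo_tool --pt "1.5 4.1 0.8 -0.015 0.011 0.004 -1" --pt "0.7 5 0 0 0 0 -1" --pt "0.1 5 0 0 0 0 -1"

```text
t: 15.1
tcp_pos: [0.5226, -0.2511, 0.099]
tool_rot: [0.01, 1.0, -0.021, 0.006]
force: [-2.1, -18.0, -4.5]
finger_gap: 0.232
```

```bash
python3 -c "
from h import *
plan([-5,-6,-6,-6,0])
"
```

```text
phi -166.9 r 49.0
t 15.1 tcp [ 0.5226 -0.2511  0.099 ] yaw y 88.85 tilt [ 0.68 -2.45] delta [0. 0. 0.] F [ -2.1 -18.   -4.5] M [-1.99  0.72 -0.  ] gap 0.232 q6 -2.15
[[1.9, 4.1, 0.8, -0.03, 0.009, 0.007, -1], [0.6, 5.2, -0.2, -0.0, 0.0, 0.0, -1], [0.0, 5.2, -0.2, -0.0, 0.0, 0.0, -1], [-0.5, 5.2, -0.2, -0.0, 0.0, 0.0, -1], [0.0, 0.0, 0.0, -0.0, 0.0, 0.0, -1]]
```

>>> servo_tool --pt "1 3 0.5 -0.02 0.008 0.005 -1" --pt "0.5 4 0 -0.01 0 0 -1" --pt "0 4 0 0 0 0 -1"

```text
t: 15.35
tcp_pos: [0.5225, -0.2513, 0.099]
tool_rot: [0.01, 1.0, -0.017, 0.005]
force: [-1.8, -13.6, -3.5]
finger_gap: 0.234
```

```bash
python3 -c "
from h import *
plan([5,10,14,16,16,16,16,16,14,8,0])
s=manip.sense();R=Ro.from_quat(s['tool_rot']).as_matrix();g=s['tcp_pos']-.019*R[:,2];d=g[:2]-C;print(g,np.degrees(np.arctan2(d[1],d[0])))
snap('scene','s9');snap('top','t9')
im=load('s9')['frame'][:,:,::-1]
a=cv2.resize(im[110:210,120:250],None,fx=5,fy=5,interpolation=2)
cv2.imwrite('pics/zb.png',cv2.convertScaleAbs(a,alpha=1.5))
"
```

```text
phi -166.7 r 49.1
t 15.35 tcp [ 0.5225 -0.2513  0.099 ] yaw y 88.85 tilt [ 0.55 -1.94] delta [0. 0. 0.] F [ -1.8 -13.6  -3.5] M [-1.48  0.47 -0.05] gap 0.234 q6 -2.16
[[-0.4, -4.4, 1.1, -0.024, 0.007, 0.007, -1], [-3.6, -7.9, 0.3, -0.0, 0.0, 0.0, -1], [-7.2, -9.8, 0.4, -0.0, 0.0, 0.0, -1], [-10.9, -8.7, 0.4, -0.0, 0.0, 0.0, -1], [-12.9, -5.3, 0.3, -0.0, 0.0, 0.0, -1], [-13.8, -1.6, 0.2, -0.0, 0.0, 0.0, -1], [-13.7, 2.3, 0.1, -0.0, 0.0, 0.0, -1], [-12.6, 6.0, -0.1, -0.0, 0.0, 0.0, -1], [-9.3, 7.9, -0.2, -0.0, 0.0, 0.0, -1], [-4.3, 5.5, -0.1, -0.0, 0.0, 0.0, -1], [0.0, 0.0, 0.0, -0.0, 0.0, 0.0, -1]]
[ 0.52232942 -0.25065965  0.11798273] -167.47173893573006
```

View pics/zb.png

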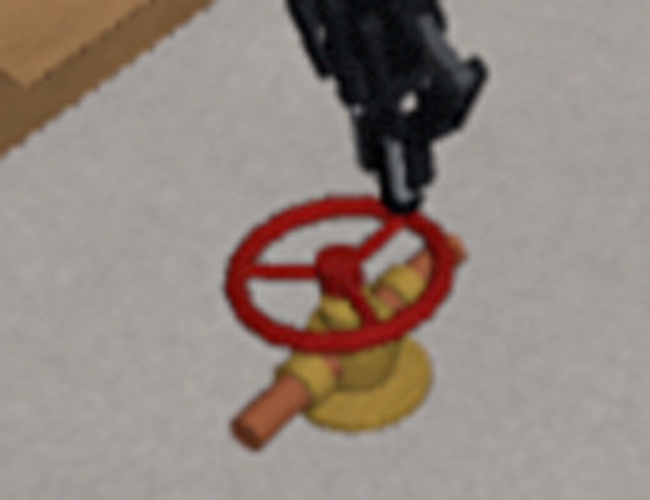

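The handle is gripped on the rim at crop (400,200). A 14–18 N reaction with no further movement means the valve is against its stop, and the shut angle is φ≈-167.5°. Now I'll open it counter-clockwise by 720°.

>>> servo_tool --pt "-0.4 -4.4 1 -0.024 0.007 0.007 -1" --pt "-3.6 -7.9 0 0 0 0 -1" --pt "-7.2 -9.8 0 0 0 0 -1" --pt "-10.9 -8.7 0 0 0 0 -1" --pt "-12.9 -5.3 0 0 0 0 -1" --pt "-13.8 -1.6 0 0 0 0 -1" --pt "-13.7 2.3 0 0 0 0 -1" --pt "-12.6 6 0 0 0 0 -1" --pt "-6 5 0 0 0 0 -1"

```text
t: 16.2
tcp_pos: [0.5847, -0.289, 0.0989]
tool_rot: [0.008, 1.0, -0.016, -0.018]
force: [-1.1, -6.3, 1.3]
finger_gap: 0.232
```

```bash
cat >> h.py <<'E'
def P(steps):
    plan(steps)
    s=manip.sense();R=Ro.from_quat(s['tool_rot']).as_matrix();g=s['tcp_pos']-.019*R[:,2];d=g[:2]-C;print('grasp',g.round(4),'phi',np.degrees(np.arctan2(d[1],d[0])).round(1),'r',np.linalg.norm(d).round(4))
E
python3 -c "
from h import *
P([8,14,16,16,16,16,16,14,8])"
```

```text
phi -73.7 r 51.1
t 16.2 tcp [ 0.5847 -0.289   0.0989] yaw y 89.14 tilt [-2.04 -1.78] delta [0. 0. 0.] F [-1.1 -6.3  1.3] M [-0.26 -0.27  0.08] gap 0.232 q6 -2.13
[[-6.2, 3.6, 0.5, -0.022, -0.024, 0.01, -1], [-10.3, 6.5, -0.6, -0.0, -0.0, 0.0, -1], [-9.4, 10.2, -0.7, -0.0, -0.0, 0.0, -1], [-6.3, 12.4, -0.6, -0.0, -0.0, 0.0, -1], [-2.6, 13.7, -0.5, -0.0, -0.0, 0.0, -1], [1.3, 13.9, -0.4, -0.0, -0.0, 0.0, -1], [5.0, 13.0, -0.2, -0.0, -0.0, 0.0, -1], [7.2, 9.8, -0.1, -0.0, -0.0, 0.0, -1], [5.1, 4.7, 0.0, -0.0, -0.0, 0.0, -1]]
grasp [ 0.5853 -0.2884  0.1179] phi -72.8 r 0.0507
```

>>> servo_tool --pt "-6.2 3.6 0.5 -0.02 -0.022 0.008 -1" --pt "-10.3 6.5 0 -0.005 -0.005 0 -1" --pt "-9.4 10.2 0 0 0 0 -1" --pt "-6.3 12.4 0 0 0 0 -1" --pt "-2.6 13.7 0 0 0 0 -1" --pt "1.3 13.9 0 0 0 0 -1" --pt "5 13 0 0 0 0 -1" --pt "6 8 0 0 0 0 -1"

```text
t: 16.87
tcp_pos: [0.6127, -0.2132, 0.0989]
tool_rot: [0.012, 1.0, -0.013, 0.0]
force: [1.9, -2.2, 2.7]
finger_gap: 0.231
```

```bash
python3 -c "
from h import *
P([10,16,16,16,16,16,16,16,16,8])"
```

```text
phi 32.3 r 50.2
t 16.87 tcp [ 0.6127 -0.2132  0.0989] yaw y 88.61 tilt [ 0.01 -1.49] delta [0. 0. 0.] F [ 1.9 -2.2  2.7] M [ 0.35 -0.3  -0.01] gap 0.231 q6 -2.03
[[5.6, 6.7, 0.7, -0.018, 0.001, 0.004, -1], [10.9, 8.6, -0.2, -0.0, 0.0, 0.0, -1], [12.9, 5.3, -0.1, -0.0, 0.0, 0.0, -1], [13.8, 1.5, -0.1, -0.0, 0.0, 0.0, -1], [13.7, -2.3, 0.1, -0.0, 0.0, 0.0, -1], [12.5, -6.0, 0.1, -0.0, 0.0, 0.0, -1], [10.4, -9.3, 0.2, -0.0, 0.0, 0.0, -1], [7.4, -11.8, 0.3, -0.0, 0.0, 0.0, -1], [3.9, -13.4, 0.3, -0.0, 0.0, 0.0, -1], [0.5, -7.0, 0.2, -0.0, 0.0, 0.0, -1]]
grasp [ 0.6127 -0.2127  0.1179] phi 32.8 r 0.0504
```

Smooth, with low forces: 200° turned so far.

>>> servo_tool --pt "5.6 6.7 0.7 -0.018 0 0.004 -1" --pt "10.9 8.6 0 -0.005 0 0 -1" --pt "12.9 5.3 0 0 0 0 -1" --pt "13.8 1.5 0 0 0 0 -1" --pt "13.7 -2.3 0 0 0 0 -1" --pt "12.5 -6 0 0 0 0 -1" --pt "10.4 -9.3 0 0 0 0 -1" --pt "5 -8 0 0 0 0 -1"

```text
t: 17.53
tcp_pos: [0.5276, -0.2165, 0.0989]
tool_rot: [0.008, 1.0, -0.011, 0.008]
force: [7.2, 0.3, -1.5]
finger_gap: 0.229
```

```bash
python3 -c "
from h import *
P([10,16,16,16,16,16,16,16,16,8])"
```

```text
phi 151.1 r 48.7
t 17.53 tcp [ 0.5276 -0.2165  0.0989] yaw y 89.09 tilt [ 0.92 -1.28] delta [0. 0. 0.] F [ 7.2  0.3 -1.5] M [ 0.64 -0.83  0.05] gap 0.229 q6 -2.13
[[4.5, -7.4, 1.0, -0.015, 0.012, 0.01, -1], [2.4, -13.7, 0.3, -0.0, 0.0, 0.0, -1], [-1.5, -13.8, 0.3, -0.0, 0.0, 0.0, -1], [-5.2, -12.9, 0.4, -0.0, 0.0, 0.0, -1], [-8.6, -11.0, 0.4, -0.0, 0.0, 0.0, -1], [-11.3, -8.2, 0.4, -0.0, 0.0, 0.0, -1], [-13.1, -4.7, 0.3, -0.0, 0.0, 0.0, -1], [-13.9, -1.0, 0.2, -0.0, 0.0, 0.0, -1], [-13.6, 2.9, 0.2, -0.0, 0.0, 0.0, -1], [-6.4, 2.8, 0.0, -0.0, 0.0, 0.0, -1]]
grasp [ 0.5273 -0.216   0.1179] phi 150.9 r 0.0492
```

>>> servo_tool --pt "4.5 -7.4 1 -0.015 0.012 0.01 -1" --pt "2.4 -13.7 0 0 0 0 -1" --pt "-1.5 -13.8 0 0 0 0 -1" --pt "-5.2 -12.9 0 0 0 0 -1" --pt "-8.6 -11 0 0 0 0 -1" --pt "-11.3 -8.2 0 0 0 0 -1" --pt "-13.1 -4.7 0 0 0 0 -1" --pt "-9 -1 0 0 0 0 -1"

```text
t: 18.2
tcp_pos: [0.5492, -0.2859, 0.0988]
tool_rot: [0.009, 1.0, 0.002, -0.016]
force: [-5.2, -6.5, 5.0]
finger_gap: 0.233
```

```bash
python3 -c "
from h import *
P([10,16,16,16,16,16,16,16,16,8])"
```

```text
phi -114.7 r 50.6
t 18.2 tcp [ 0.5492 -0.2859  0.0988] yaw y 88.93 tilt [-1.79  0.22] delta [0. 0. 0.] F [-5.2 -6.5  5. ] M [-0.95  0.62  0.02] gap 0.233 q6 -2.19
[[-8.5, -2.3, 0.5, 0.002, -0.022, 0.008, -1], [-13.8, -1.4, -0.4, 0.0, -0.0, 0.0, -1], [-13.7, 2.5, -0.4, 0.0, -0.0, 0.0, -1], [-12.5, 6.2, -0.4, 0.0, -0.0, 0.0, -1], [-10.3, 9.4, -0.3, 0.0, -0.0, 0.0, -1], [-7.3, 11.9, -0.2, 0.0, -0.0, 0.0, -1], [-3.7, 13.4, -0.1, 0.0, -0.0, 0.0, -1], [0.1, 13.9, 0.0, 0.0, -0.0, 0.0, -1], [3.9, 13.4, 0.2, 0.0, -0.0, 0.0, -1], [3.3, 6.1, 0.1, 0.0, -0.0, 0.0, -1]]
grasp [ 0.5498 -0.286   0.1178] phi -114.0 r 0.0504
```

>>> servo_tool --pt "-8.5 -2.3 0.5 0 -0.022 0.008 -1" --pt "-13.8 -1.4 0 0 -0.005 0 -1" --pt "-13.7 2.5 0 0 0 0 -1" --pt "-12.5 6.2 0 0 0 0 -1" --pt "-10.3 9.4 0 0 0 0 -1" --pt "-7.3 11.9 0 0 0 0 -1" --pt "-3.7 13.4 0 0 0 0 -1" --pt "0 9 0 0 0 0 -1"

```text
t: 18.87
tcp_pos: [0.6187, -0.2562, 0.099]
tool_rot: [0.013, 1.0, -0.014, -0.002]
force: [6.5, -4.1, -1.8]
finger_gap: 0.233
```

```bash
python3 -c "
from h import *
P([10,16,16,16,16,16,16,16,8])"
```

```text
phi -18.5 r 51.0
t 18.87 tcp [ 0.6187 -0.2562  0.099 ] yaw y 88.56 tilt [-0.28 -1.55] delta [0. 0. 0.] F [ 6.5 -4.1 -1.8] M [-0.07 -0.97  0.04] gap 0.233 q6 -2.08
[[-0.9, 8.8, 0.7, -0.019, -0.003, 0.003, -1], [0.2, 13.9, -0.4, -0.0, -0.0, 0.0, -1], [4.0, 13.3, -0.3, -0.0, -0.0, 0.0, -1], [7.6, 11.7, -0.3, -0.0, -0.0, 0.0, -1], [10.5, 9.1, -0.2, -0.0, -0.0, 0.0, -1], [12.6, 5.9, -0.1, -0.0, -0.0, 0.0, -1], [13.7, 2.2, -0.0, -0.0, -0.0, 0.0, -1], [13.8, -1.7, 0.1, -0.0, -0.0, 0.0, -1], [6.6, -2.3, 0.1, -0.0, -0.0, 0.0, -1]]
grasp [ 0.6188 -0.2557  0.118 ] phi -18.0 r 0.051
```

Turned 509.5° so far, 210.5° left.

>>> servo_tool --pt "-0.9 8.8 0.7 -0.019 -0.003 0.003 -1" --pt "0.2 13.9 0 -0.005 0 0 -1" --pt "4 13.3 0 0 0 0 -1" --pt "7.6 11.7 0 0 0 0 -1" --pt "10.5 9.1 0 0 0 0 -1" --pt "12.6 5.9 0 0 0 0 -1" --pt "13.7 2.2 0 0 0 0 -1" --pt "9 -1 0 0 0 0 -1"

```text
t: 19.53
tcp_pos: [0.5651, -0.1914, 0.0989]
tool_rot: [0.011, 1.0, -0.009, 0.005]
force: [4.1, -4.9, -1.3]
finger_gap: 0.232
```

```bash
python3 -c "
from h import *
P([10,14,16,16,12,6,0])"
```

```text
phi 96.1 r 48.9
t 19.53 tcp [ 0.5651 -0.1914  0.0989] yaw y 88.78 tilt [ 0.53 -1.05] delta [0. 0. 0.] F [ 4.1 -4.9 -1.3] M [-0.3  -0.39  0.04] gap 0.232 q6 -2.05
[[8.7, -0.7, 0.8, -0.013, 0.007, 0.006, -1], [11.1, -5.0, -0.0, -0.0, 0.0, 0.0, -1], [10.8, -8.8, 0.1, -0.0, 0.0, 0.0, -1], [7.9, -11.4, 0.1, -0.0, 0.0, 0.0, -1], [3.7, -9.8, 0.1, -0.0, 0.0, 0.0, -1], [1.1, -5.1, 0.1, -0.0, 0.0, 0.0, -1], [0.0, 0.0, 0.0, -0.0, 0.0, 0.0, -1]]
grasp [ 0.565  -0.1911  0.1179] phi 96.2 r 0.0492
```

>>> servo_tool --pt "8.7 -0.7 0.8 -0.013 0.007 0.006 -1" --pt "11.1 -5 0 0 0 0 -1" --pt "10.8 -8.8 0 0 0 0 -1" --pt "7.9 -11.4 0 0 0 0 -1" --pt "3.7 -9.8 0 0 0 0 -1" --pt "1.1 -5 0 0 0 0 -1" --pt "0 0 0 0 0 0 -1"

```text
t: 20.12
tcp_pos: [0.5226, -0.2294, 0.0989]
tool_rot: [0.013, 1.0, -0.005, 0.01]
force: [3.5, -2.6, 0.6]
finger_gap: 0.234
```

```bash
python3 -c "
from h import *
P([4,5,4,2,0,0])"
```

```text
phi 167.5 r 48.9
t 20.12 tcp [ 0.5226 -0.2294  0.0989] yaw y 88.48 tilt [ 1.09 -0.57] delta [0. 0. 0.] F [ 3.5 -2.6  0.6] M [-0.32 -0.24 -0.01] gap 0.234 q6 -2.16
[[1.7, -3.2, 0.9, -0.007, 0.013, 0.002, -1], [0.3, -4.3, 0.0, -0.0, 0.0, 0.0, -1], [0.0, -3.5, 0.0, -0.0, 0.0, 0.0, -1], [-0.1, -1.7, 0.0, -0.0, 0.0, 0.0, -1], [0.0, 0.0, 0.0, -0.0, 0.0, 0.0, -1], [0.0, 0.0, 0.0, -0.0, 0.0, 0.0, -1]]
grasp [ 0.5222 -0.2292  0.1179] phi 167.3 r 0.0493
```

>>> servo_tool --pt "1.5 -4 0.5 -0.006 0.012 0 -1" --pt "0.3 -5 0 0 0 0 -1" --pt "0 -5 0 0 0 0 -1" --pt "-0.5 -4 0 0 0 0 -1" --pt "0 0 0 0 0 0 -1" --pt "0 0 0 0 0 0 -1"

```text
t: 20.62
tcp_pos: [0.5212, -0.2425, 0.0989]
tool_rot: [0.013, 1.0, 0.0, 0.004]
force: [4.3, 1.4, 2.2]
finger_gap: 0.23
```

```bash
python3 -c "
from h import *
P([4,3,0])"
```

```text
phi -177.1 r 49.2
t 20.62 tcp [ 0.5212 -0.2425  0.0989] yaw y 88.54 tilt [0.51 0.04] delta [0. 0. 0.] F [4.3 1.4 2.2] M [ 0.25 -0.38  0.01] gap 0.23 q6 -2.18
[[0.4, -3.5, 0.8, 0.001, 0.006, 0.003, -1], [-0.4, -2.6, 0.0, 0.0, 0.0, 0.0, -1], [0.0, 0.0, 0.0, 0.0, 0.0, 0.0, -1]]
grasp [ 0.521  -0.2425  0.1179] phi -177.1 r 0.0494
```

>>> servo_tool --pt "0 -4 0.3 0 0.004 0 -1" --pt "-0.4 -4 0 0 0 0 -1" --pt "-0.3 -2 0 0 0 0 -1" --pt "0 0 0 0 0 0 -1" --pt "0 0 0 0 0 0 -1" --pt "0 0 0 0 0 0 -1"

```text
t: 21.12
tcp_pos: [0.5219, -0.2502, 0.0988]
tool_rot: [0.013, 1.0, 0.002, 0.003]
force: [3.1, 1.8, 2.3]
finger_gap: 0.229
```

```bash
python3 -c "
from h import *
P([4,3,0])"
```

```text
phi -168.1 r 49.5
t 21.12 tcp [ 0.5219 -0.2502  0.0988] yaw y 88.53 tilt [0.32 0.22] delta [0. 0. 0.] F [3.1 1.8 2.3] M [ 0.17 -0.49 -0.03] gap 0.229 q6 -2.19
[[-0.4, -3.5, 0.8, 0.003, 0.004, 0.003, -1], [-0.8, -2.5, -0.0, 0.0, 0.0, 0.0, -1], [0.0, 0.0, 0.0, 0.0, 0.0, 0.0, -1]]
grasp [ 0.5218 -0.2502  0.1178] phi -168.1 r 0.0496
```

Now at -168.1° against a shut angle of -167.5°. I'll let it settle, then compare images with the shut view.

>>> servo_tool --pt "0 0 0 0 0 0 -1" --pt "0 0 0 0 0 0 -1" --pt "0 0 0 0 0 0 -1" --pt "0 0 0 0 0 0 -1"

```text
t: 21.45
tcp_pos: [0.5219, -0.2502, 0.0989]
tool_rot: [0.013, 1.0, 0.002, 0.003]
force: [3.4, 0.9, 2.1]
finger_gap: 0.232
```

```bash
python3 -c "
from h import *
P([0])
print(manip.sense()['qd'].round(3))
snap('scene','s10');snap('top','t10')
im=load('s10')['frame'][:,:,::-1];im9=load('s9')['frame'][:,:,::-1]
r=lambda i:cv2.resize(i[120:200,150:230],None,fx=4.8,fy=4.8,interpolation=2)
a=np.hstack([r(im9),r(im)])
cv2.imwrite('pics/zc.png',cv2.convertScaleAbs(a,alpha=1.5))
cv2.imwrite('pics/zd.png',cv2.convertScaleAbs(im,alpha=1.4))
cv2.imwrite('pics/ze.png',cv2.convertScaleAbs(load('t10')['frame'][:,:,::-1],alpha=1.4))
"
```

```text
phi -168.1 r 49.4
t 21.45 tcp [ 0.5219 -0.2502  0.0989] yaw y 88.54 tilt [0.33 0.19] delta [0. 0. 0.] F [3.4 0.9 2.1] M [ 0.22 -0.42 -0.03] gap 0.232 q6 -2.19
[[0.0, 0.0, 0.0, 0.002, 0.004, 0.003, -1]]
grasp [ 0.5218 -0.2503  0.1179] phi -168.0 r 0.0496
[-0.    -0.     0.     0.    -0.001  0.001]
```

View pics/zc.png

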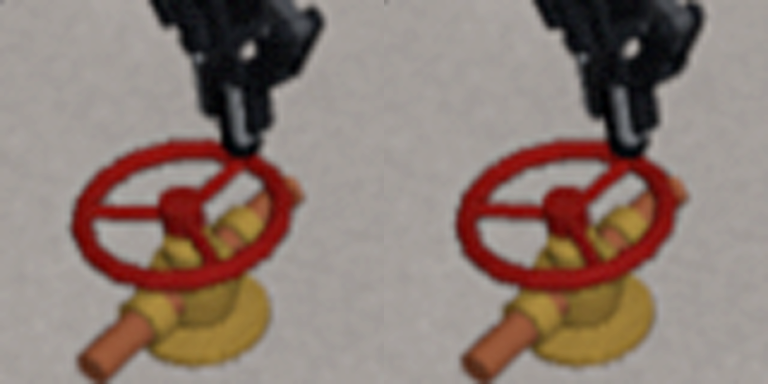

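View pics/zd.png

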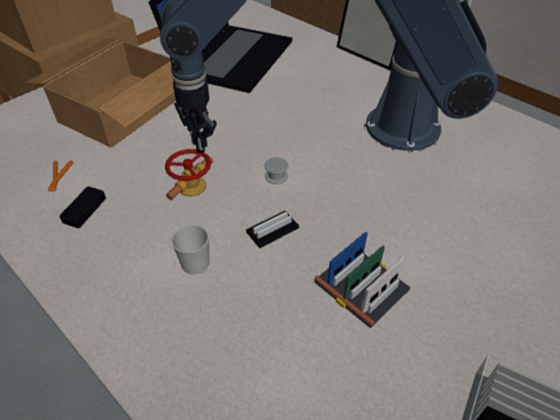

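View pics/ze.png

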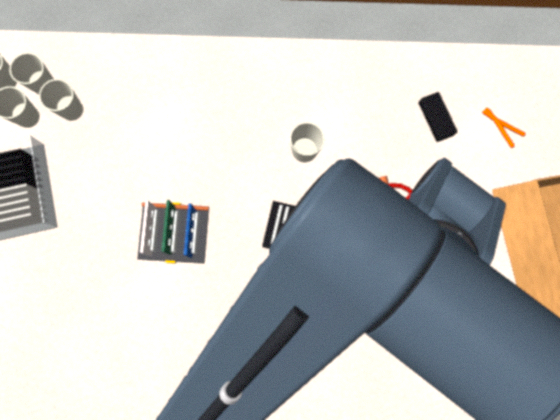

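The wheel's spokes match the shut view, the counted travel is 720°, and everything else is in place. The arm is still, so I'm handing in.

```bash
python3 -c "
from h import *
print(manip.sign_off())
go([.52,-.25,.1])"
```

```text
the job is handed in; nothing more can be done
None
the job is handed in; nothing more can be done
```

The job is handed in, at about 21.5 s of the 72 s allowed. The hand-in gives no verdict, so the results below are my own checks.

- **Card:** The green card is in the rack's middle slot, the one with the yellow clips. The pictures show it upright, level with the blue and white cards, and released. I set it down about 3 mm along and 1–2 mm across from the slot centre I had measured, inside the 20 mm and 6 mm limits. The two cameras disagreed by about 1 mm on the slot's sideways position, so I aimed between them; the card slid in without resistance.
- **Valve shut:** I turned it clockwise about 209° by the handle, until it stopped moving and pushed back with 14–18 N. The handle was then at about -167.5°.
- **Valve backed off:** I then turned it counter-clockwise two full turns, counted step by step, and finished at about -168.0°. That is within about 1° of exactly two turns, against the 15° allowed. The wheel's spokes look the same as in the picture taken at the stop.
- **At hand-in:** The arm was still and gripping the handle with the 70 N grip setting. The grasp point was about 3 mm above the handle's grip point.
- **Other objects:** In the final pictures the blue and white cards, the cup and the spool look unmoved.

No check failed.

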